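# Lay out the seasoning boards for service

### The job

Set up the seasoning station. On the wooden board stand the grey-topped salt shaker in the middle well, the green-lidded spice jar in the well to its left and the yellow-lidded jar in the well to its right (left and right as the robot sees them); on the black board stand the wooden pepper mill in the well nearer the robot and the white-lidded jar in the well behind it. Everything must stand upright, down in its well, with nothing knocked over and the tomato and the garlic left where they are.

Things in the scene. Friction and masses are not known exactly. Their poses are not given: they have to be found in the camera images.
- green_jar: spice jar with a dark green lid, round, 42 mm across, 99 mm tall, standing loose on the worktop. Origin: centre of its underside; z up along its axis.
- yellow_jar: spice jar with a mustard-yellow lid, round, 45 mm across, 100 mm tall, standing loose. Origin: centre of its underside; z up.
- white_jar: spice jar with a white lid, round, 47 mm across, 98 mm tall, standing loose. Origin: centre of its underside; z up.
- shaker: salt shaker with grey contents and a domed grey metal top with holes, no label, round, 44 mm across, 90 mm tall (its widest part; the dome rounds off over the top 25 mm), standing loose. Origin: centre of its underside; z up.
- mill: turned wooden pepper mill with a small metal knob on top, round, 58 mm across, 170 mm tall, standing loose. 58 mm at the foot, waisted above; its rounded head, 123 to 159 mm up, is 49 mm across. Origin: centre of its underside; z up.
- wood_board: wooden board, fixed, 90 x 250 x 18 mm, with three like round wells, ringed with a thin brass inlay, 56 mm wide in a row. Origin: centre of its underside, on the worktop; z up; y along the row, pointing roughly to the robot's left; x roughly away from the robot (the board is turned at most 0.25 rad). Well centres at (0, 0.08) left, (0, 0) middle, (0, -0.08) right in its own x, y (m). The wells are flat-bottomed, 8 mm deep, so a well's floor is 10 mm above the worktop.
- black_board: black (charcoal) board, fixed, 170 x 90 x 18 mm, with two like round wells, ringed with a thin brass inlay, 68 mm wide, one nearer the robot and one behind it. Origin: centre of its underside, on the worktop; z up; x along the row, pointing roughly away from the robot (turned at most 0.25 rad). Well centres at (-0.04, 0) near and (0.04, 0) behind in its own x, y (m). The wells are flat-bottomed, 8 mm deep, so a well's floor is 10 mm above the worktop.
- tomato: red tomato, about 69 mm across, 71 mm tall, loose on the worktop; a bystander, to be left alone. Origin: centre of its underside.
- garlic: bulb of garlic, about 60 mm across, 58 mm tall, loose on the worktop between the two boards; a bystander, to be left alone. Origin: centre of its underside. (Behind the boards a pass shelf overhangs, about 0.42 m up, from 0.74 m ahead of the robot: keep the wrist clear of it.)
There are look-alikes about, which are no part of the job. What is shaped like the white_jar but purple is not meant.

How it is judged:
By the outcome, as a careful person would: the job done as asked, in the order asked, and still so for the second after the job is handed in, with the robot touching nothing.
It also fails if it takes over 115 s, if anything falls off the work surface, if the arm or the gripper's body presses on something with over 40 N, if the wrist force passes 120 N, or if a joint passes its speed limit or range.

### The arm

A 6-joint arm with a two-finger parallel gripper is mounted at the origin on a cart in front of the work surface, level with it; the furniture and walls round the work are solid. World frame = base frame: x ahead of the robot, y to its left, z up, the work surface at z = 0. Lengths are in m, angles in rad, forces in N, time in s.
With the tool pointing down it reaches from about 0.225 to 0.875 m from the base axis. Payload 3.4 kg.
Tool frame: the origin (TCP) lies between the finger pads; the fingertips stand 19 mm ahead of it and the grasp point (between the pads) is the TCP; z points along the fingers, y is the line along which they close (so a half turn about z gives the same grasp; the last joint's range is limited). The gripper opens to 85 mm and grips with 20 to 120 N. Pads are 22 mm wide; open, the fingers measure 114 mm over their backs; the gripper's body (76 mm by 85 mm) begins 54 mm behind the grasp point. The pads swing forward as they close: fully open they stand 13 mm farther back than shut.
Start: joints at [-1.396, 0.276, 1.505, -0, 1.361, -0.121], TCP at [0.168, -0.55, 0.218] pointing down, gripper open.
Joint ranges: [-2.89, 2.89], [-0.75, 2.08], [0.22, 2.7], [-1.18, 4.32], [0.11, 2.71], [-2.7, 2.7]. Speed limits (rad/s): [2.57, 2.57, 3.14, 3.14, 3.14, 3.14].

### API

Orientations are given as a unit quaternion [w, x, y, z].
In Python, from rig import get_state, imaging, ticket gives the robot as it stands. The module is installed in compiled form; this text tells all that it offers.
- The arm moves only by the shell command python3 -m inch 'ROWS' [FORCE]. ROWS is JSON, a list of rows, each an object with "claw": the opening, from -1 (shut) to 1 (fully open); "travel": the shift along the world's x, y, z in units of 200 mm (1.0 is 200 mm), a list of three; "turn": the turn about the world's z in units of 180 degrees (1.0 is 180 degrees). A call has 1 to 5 rows; each row is the pose to reach, as a shift and turn from the pose commanded when the call began, turning the shorter way round; what a row does not reach only later rows make up. A row lasts 1/10 s, in which the tool goes at most 50 mm and 8.59 degrees, less where a joint would pass 70% of its speed; a pose out of reach is approached as far as the arm can. A call with a number of a shift or a turn outside -1 to 1 is refused whole. A call with a gripper value outside its range is refused whole. The fingers move at their own pace and stop on an object; FORCE is the grip in N (left out, the last holds). Time passes only in rows, so rows that repeat a pose let the fingers close. It gives the time, the measured TCP pose, the force, the opening and the grip force at its end, in the units of the state.
- get_state(): the state, without advancing time (a new reading comes with each control period).
- imaging.get_image(name): name is "side" or "top" or "wrist"; returns the picture (480x640x3 uint8, red, green, blue); there is no depth.
- imaging.camera_params(name): a dict with "camera_matrix" (3x3 intrinsics, pixels), "cam_to_world" (4x4, takes a point from camera to world coordinates); the wrist camera has in their place "T_tool_cam" (4x4, takes a point from camera to tool coordinates, whose origin is the TCP and whose axes are the flange's). Camera axes: x right, y down, z forward; pixel columns grow to the right and rows downward; lengths in m; the calibration is good to about 2 mm. A picture is of the moment at which its call begins: read the wrist's pose just before it. camera_params takes no time and is no camera call.
- ticket.sign_off(): hands the job in; it is judged then, once.
The state is a dict: "clock": time; "qpos": joint angles; "qd": joint speeds; "effort": joint torques, N m; "position": TCP position; "ee_rot": TCP orientation; "contact_force": force on the tool from outside, world axes, zero at the start; "moment": the same for the moment, N m; "width": finger opening in m; "gripper_force": force on a finger pad.
Only numpy, scipy, OpenCV 4.12 (cv2) and the standard library are available. Lean on these libraries where they do the work, as an engineer would, in place of code of your own. Each camera call takes 0.05 s, during which the arm holds its last target. There are 200 camera calls.

## Working session

There is one attempt and no reset: what is moved stays moved. The work goes in short steps, Python scripts to look and compute and a shell command to move; the robot and the scene stay as the last step left them, time stands still between calls to the robot, and variables do not carry over. Pictures are saved under pics/ and viewed, at most 14 in all, crops included, and the job is handed in when it is done.

```bash
mkdir -p pics; python3 - <<'E'
from rig import get_state, imaging
import cv2,numpy as np
s=get_state();print(s)
for n in("top","side"):
    im=imaging.get_image(n);cv2.imwrite(f"pics/{n}0.png",im[...,::-1]);np.save(f"pics/{n}0.npy",im);print(n,imaging.camera_params(n))
print(imaging.camera_params("wrist"))
E
```

```text
{'clock': 0.0, 'qpos': array([-1.39600023e+00,  2.76588658e-01,  1.50611261e+00, -4.94118816e-06,
        1.36069094e+00, -1.20972457e-01]), 'qd': array([-0.00178587,  0.00046765,  0.0012409 , -0.00052405,  0.0004216 ,
       -0.00090822]), 'effort': array([ 1.64117871e-03, -4.16761065e+01, -2.45804662e+01, -1.34017068e-04,
        1.08609907e-02,  9.19201398e-06]), 'position': array([ 0.16751203, -0.54949552,  0.21755152]), 'ee_rot': array([-8.99389186e-04,  9.89084558e-01,  1.47346286e-01, -2.66267184e-05]), 'contact_force': array([-0.53960745,  0.00479185, -0.96077699]), 'moment': array([-0.0071581 , -0.00039511,  0.00979291]), 'gripper_force': 0.0, 'width': 0.0851601965041381}
top {'camera_matrix': array([[439.73546442,   0.        , 320.87596958],
       [  0.        , 439.73546442, 241.41282209],
       [  0.        ,   0.        ,   1.        ]]), 'cam_to_world': array([[-0.02475003, -0.99363419,  0.1099024 ,  0.37741116],
       [-0.99956153,  0.02280931, -0.01888102,  0.01887583],
       [ 0.01625403, -0.11032151, -0.99376304,  0.98986822],
       [ 0.        ,  0.        , 
[... 297 characters left out ...]
3267  ,  0.61312095, -0.73745679,  1.0355279 ],
       [-0.02164554, -0.77284365, -0.63422721,  0.96306579],
       [ 0.        ,  0.        ,  0.        ,  1.        ]])}
{'camera_matrix': array([[408.86934378,   0.        , 318.60227866],
       [  0.        , 408.86934378, 242.41588282],
       [  0.        ,   0.        ,   1.        ]]), 'T_tool_cam': array([[ 3.92269275e-04, -9.64746684e-01, -2.63179942e-01,
         6.67476523e-02],
       [ 9.99998889e-01,  4.96609995e-08,  1.49031467e-03,
         8.65718300e-04],
       [-1.43776307e-03, -2.63180235e-01,  9.64745613e-01,
        -1.55498242e-01],
       [ 0.00000000e+00,  0.00000000e+00,  0.00000000e+00,
         1.00000000e+00]])}
```

View pics/top0.png

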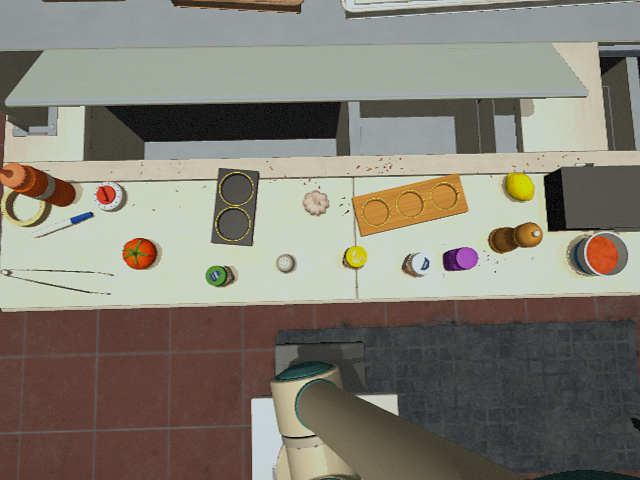

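View pics/side0.png

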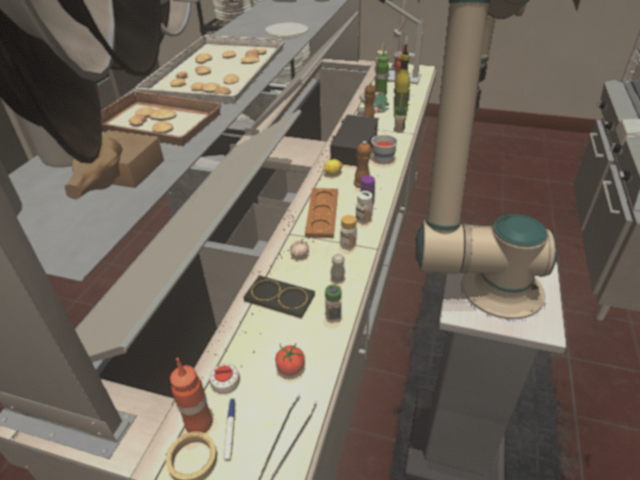

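```bash
cat > h.py <<'E'
import numpy as np,cv2
from rig import imaging,get_state
from scipy.spatial.transform import Rotation as R
def ray(K,T,uv,z):
    d=T[:3,:3]@np.linalg.inv(K)@np.array([uv[0],uv[1],1.]);o=T[:3,3];return o+d*(z-o[2])/d[2]
def cam(n,s=None):
    p=imaging.camera_params(n);K=p["camera_matrix"]
    if n!="wrist":return K,p["cam_to_world"]
    T=np.eye(4);q=s["ee_rot"];T[:3,:3]=R.from_quat([q[1],q[2],q[3],q[0]]).as_matrix();T[:3,3]=s["position"]
    return K,T@p["T_tool_cam"]
def blobs(im,lo,hi,box=None,amin=40):
    h=cv2.cvtColor(im,cv2.COLOR_RGB2HSV);m=cv2.inRange(h,lo,hi)
    if box:
        k=np.zeros_like(m);x0,y0,x1,y1=box;k[y0:y1,x0:x1]=1;m=m*k
    n,l,st,c=cv2.connectedComponentsWithStats(m)
    return [(st[i].tolist(),c[i].round(1).tolist()) for i in range(1,n) if st[i][4]>=amin]
def wshot(name):
    s=get_state();im=imaging.get_image("wrist");cv2.imwrite(f"pics/{name}.png",im[...,::-1]);np.save(f"pics/{name}.npy",im);return im,cam("wrist",s),s
E
python3 - <<'E'
from h import *
im=np.load("pics/top0.npy");K,T=cam("top")
c=im[150:310,190:590];cv2.imwrite("pics/c1.png",cv2.resize(c[...,::-1],None,fx=2,fy=2,interpolation=cv2.INTER_CUBIC))
for n,lo,hi,box,z in [("green",(50,80,20),(90,255,255),(195,255,245,300),.099),("yellow",(18,120,120),(32,255,255),(335,240,375,280),.1),("purple",(135,80,40),(160,255,255),(440,235,490,285),.098),("wood",(8,90,80),(25,255,255),(345,165,480,245),.018),("black",(0,0,20),(180,80,100),(205,160,265,255),.018),("mill",(5,80,30),(22,255,255),(480,215,550,260),.15)]:
    for b in blobs(im,lo,hi,box): print(n,b,ray(K,T,b[1],z).round(4))
for n,uv,z in [("white",(416,262),.098),("shaker",(286,263),.085),("millhead",(529,234),.15),("garlic",(316,203),.03),("tomato",(139,253),.04),("frontedge",(300,306),0)]: print(n,ray(K,T,uv,z).round(4))
E
```

```text
green ([206, 266, 21, 20, 162], [217.4, 276.3]) [0.4101 0.212  0.099 ]
yellow ([346, 246, 21, 21, 301], [356.0, 255.8]) [ 0.4448 -0.0687  0.1   ]
purple ([443, 247, 36, 23, 654], [459.9, 258.7]) [ 0.434  -0.2811  0.098 ]
wood ([352, 173, 117, 63, 4297], [409.5, 204.2]) [ 0.5646 -0.2013  0.018 ]
black ([205, 168, 60, 78, 1086], [236.0, 207.6]) [0.5653 0.1883 0.018 ]
black ([221, 173, 31, 32, 779], [236.1, 188.3]) [0.6093 0.1879 0.018 ]
black ([217, 208, 32, 32, 800], [232.6, 223.4]) [0.5297 0.196  0.018 ]
mill ([488, 222, 55, 31, 1131], [514.3, 237.3]) [ 0.4697 -0.3721  0.15  ]
white [ 0.4294 -0.1908  0.098 ]
shaker [0.4345 0.0745 0.085 ]
millhead [ 0.4755 -0.4013  0.15  ]
garlic [0.5695 0.0093 0.03  ]
tomato [0.4664 0.3929 0.04  ]
frontedge [ 0.3433  0.0501 -0.    ]
```

View pics/c1.png

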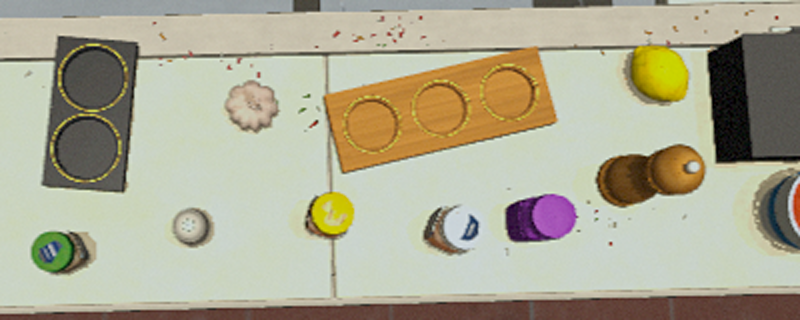

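Candidates: the white-lidded jar at top-view (420,263), and the purple look-alike at (466,258), which is rejected because of its colour. In the crop, the green lid is at (216,276), the shaker at (286,263), the yellow lid at (356,257), and the mill head at (528,234). The mill is the only wooden one on this worktop. The wells are at (375,212), (410,204) and (445,196) on wood, and (233,223) and (236,188) on black.

```bash
python3 - <<'E'
from h import *
im=np.load("pics/top0.npy");K,T=cam("top");g=cv2.cvtColor(im,cv2.COLOR_RGB2HSV)
# brass rings: fit ellipse to bright yellow pixels around each well
for n,uv,r in [("L",(375.5,212),17),("M",(410.5,204),17),("R",(445,196),17),("near",(232.6,223),20),("far",(236,188),20)]:
    m=cv2.inRange(g,(18,100,120),(35,255,255));yy,xx=np.nonzero(m);d=np.hypot(xx-uv[0],yy-uv[1]);k=(d<r+1)&(d>r*.6)
    e=cv2.fitEllipse(np.c_[xx[k],yy[k]].astype(np.float32));print(n,k.sum(),np.round(e[0],1),np.round(e[1],1),ray(K,T,e[0],.018).round(4),ray(K,T,uv,.018).round(4))
for n,uv,z in [("green",(216.5,276),.099),("shaker",(286,263),.088),("yellow",(356,257),.1),("white",(420,263.5),.098),("purple",(466.5,258.5),.098),("millhead",(528,234.5),.145),("knob",(535.5,233.5),.168),("foot",(501,241),.01)]: print(n,ray(K,T,uv,z).round(4))
E
```

```text
L 233 [375.6 211.7] [29.1 30.1] [ 0.5492 -0.1242  0.018 ] [ 0.5485 -0.1239  0.018 ]
M 224 [410.4 203.7] [29.  30.2] [ 0.5657 -0.2034  0.018 ] [ 0.565  -0.2036  0.018 ]
R 212 [444.9 195.7] [28.4 30.1] [ 0.5824 -0.2825  0.018 ] [ 0.5817 -0.2827  0.018 ]
near 155 [232.5 223. ] [33.9 35.5] [0.5306 0.1961 0.018 ] [0.5306 0.196  0.018 ]
far 157 [236.  188.9] [33.3 34.8] [0.608  0.1881 0.018 ] [0.61   0.1881 0.018 ]
green [0.4107 0.2138 0.099 ]
shaker [0.4343 0.0743 0.088 ]
yellow [ 0.4423 -0.0686  0.1   ]
white [ 0.4262 -0.1988  0.098 ]
purple [ 0.4341 -0.2947  0.098 ]
millhead [ 0.4751 -0.4017  0.145 ]
knob [ 0.4741 -0.4048  0.168 ]
foot [ 0.4774 -0.4064  0.01  ]
```

```bash
python3 -m inch '[{"claw":1,"travel":[0.39,0.92,0],"turn":0.2},{"claw":1,"travel":[0.39,0.92,0],"turn":0.2},{"claw":1,"travel":[0.39,0.92,0],"turn":0.2},{"claw":1,"travel":[0.39,0.92,0],"turn":0.2},{"claw":1,"travel":[0.39,0.92,0],"turn":0.2}]' 40
```

```text
clock: 0.6
position: [0.2465, -0.3596, 0.2181]
ee_rot: [-0.002, 0.894, 0.449, 0.001]
contact_force: [0.2, -0.8, -0.1]
width: 0.0857
gripper_force: 0.0
```

```bash
python3 -m inch '[{"claw":1,"travel":[0.39,0.92,0],"turn":0.2},{"claw":1,"travel":[0.39,0.92,0],"turn":0.2},{"claw":1,"travel":[0.39,0.92,0],"turn":0.2},{"claw":1,"travel":[0.39,0.92,0],"turn":0.2},{"claw":1,"travel":[0.39,0.92,0],"turn":0.2}]' >/dev/null
python3 -m inch '[{"claw":1,"travel":[0.39,0.92,0],"turn":0.07},{"claw":1,"travel":[0.39,0.92,0],"turn":0.07},{"claw":1,"travel":[0.39,0.92,0],"turn":0.07},{"claw":1,"travel":[0.39,0.92,0],"turn":0.07},{"claw":1,"travel":[0.39,0.92,0],"turn":0.07}]' 
python3 -m inch '[{"claw":1,"travel":[0.16,0.36,0],"turn":0},{"claw":1,"travel":[0.16,0.36,0],"turn":0},{"claw":1,"travel":[0.16,0.36,0],"turn":0},{"claw":1,"travel":[0.16,0.36,0],"turn":0}]'
python3 -c "
from h import *
im,c,s=wshot('w1');print(s['position'],s['ee_rot'])"
```

```text
clock: 1.6
position: [0.4036, 0.0065, 0.2184]
ee_rot: [-0.0, 0.63, 0.777, 0.001]
contact_force: [-0.5, -1.1, -1.5]
width: 0.0855
gripper_force: 0.0
clock: 2.0
position: [0.4336, 0.0726, 0.218]
ee_rot: [-0.0, 0.632, 0.775, -0.001]
contact_force: [-0.4, -0.7, -0.5]
width: 0.0853
gripper_force: 0.0
[0.43362797 0.07264231 0.21795588] [-7.90148858e-05  6.32475924e-01  7.74579419e-01 -9.60801160e-04]
```

View pics/w1.png

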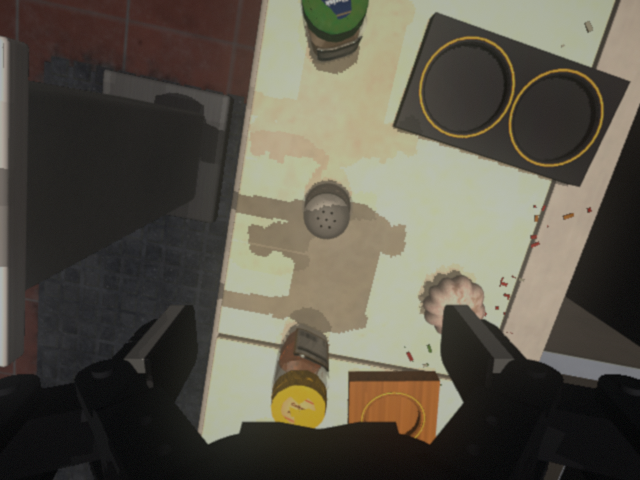

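The wrist view shows the shaker dome at (327,213), the yellow lid at (300,399), and the black wells at (467,87) and (556,117). I'll check these against the top view.

```bash
python3 - <<'E'
from h import *
s=get_state();K,T=cam("wrist",s)
for n,uv,z in [("shaker",(327,214),.085),("shk side",(327,210),.065),("yellow",(299.5,398.5),.1),("near",(467,87),.018),("far",(556,117),.018)]:print(n,ray(K,T,uv,z).round(4))
E
```

```text
shaker [0.4379 0.081  0.085 ]
shk side [0.4384 0.0802 0.065 ]
yellow [ 0.4459 -0.0628  0.1   ]
near [0.5321 0.1941 0.018 ]
far [0.6114 0.1863 0.018 ]
```

```bash
python3 -m inch '[{"claw":1,"travel":[0.01,0.02,-0.42],"turn":0},{"claw":1,"travel":[0.01,0.02,-0.42],"turn":0},{"claw":1,"travel":[0.01,0.02,-0.42],"turn":0}]'
python3 -c "
from h import *
im,c,s=wshot('w2');print(s['position'],s['ee_rot'])"
```

```text
clock: 2.35
position: [0.4313, 0.0762, 0.1308]
ee_rot: [-0.004, 0.633, 0.774, -0.004]
contact_force: [-1.4, 0.1, 0.1]
width: 0.086
gripper_force: 0.0
[0.43126846 0.07622829 0.13078299] [-0.00368832  0.63323007  0.77394667 -0.0035523 ]
```

View pics/w2.png

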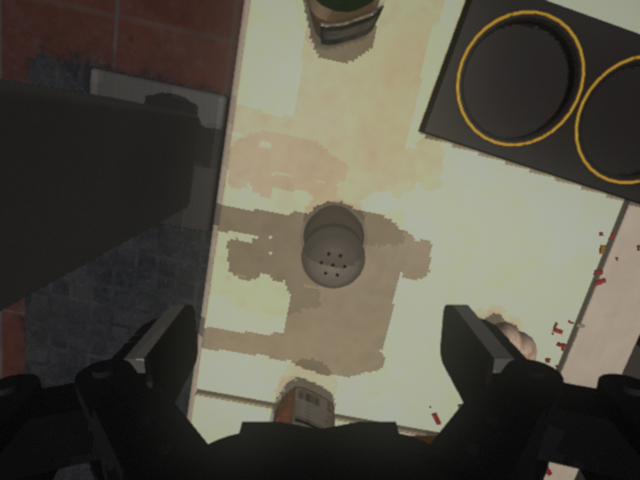

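The second look shows the dome holes centred at (333,265), the dome outline at (333,256), and the near-well ring at (521,78).

```bash
python3 - <<'E'
from h import *
s=get_state();K,T=cam("wrist",s);print(s["position"],s["ee_rot"])
for n,uv,z in [("holes",(333,265),.09),("shaker",(333,256),.075),("base",(333,234),.0),("near",(521,78),.018)]:print(n,ray(K,T,uv,z).round(4))
K,T=cam("side")
im=np.load("pics/side0.npy")
for n,lo,hi,box,z in [("yellow",(15,120,80),(32,255,255),(335,205,360,255),.095),("green",(50,80,10),(95,255,255),(320,280,345,320),.095)]:
    for b in blobs(im,lo,hi,box): print(n,b,ray(K,T,b[1],z).round(4))
print("shk",ray(K,T,(338,257),.085))
E
```

```text
[0.43360712 0.07640999 0.13315517] [-0.00175008  0.63315164  0.77402354 -0.00187139]
holes [0.4411 0.0771 0.09  ]
shaker [0.4415 0.0774 0.075 ]
base [0.4449 0.0715 0.    ]
near [0.5365 0.196  0.018 ]
yellow ([342, 216, 14, 12, 135], [348.5, 221.2]) [ 0.4447 -0.0626  0.095 ]
shk [0.4368946  0.08458299 0.085     ]
```

```bash
python3 -m inch '[{"claw":1,"travel":[0.01,0,-0.2],"turn":0},{"claw":1,"travel":[0.01,0,-0.4],"turn":0},{"claw":1,"travel":[0.01,0,-0.42],"turn":0},{"claw":-1,"travel":[0.01,0,-0.42],"turn":0},{"claw":-1,"travel":[0.01,0,-0.42],"turn":0}]' 40
python3 -m inch '[{"claw":-1,"travel":[0,0,0],"turn":0},{"claw":-1,"travel":[0,0,0],"turn":0},{"claw":-1,"travel":[0,0,0],"turn":0},{"claw":-1,"travel":[0,0,0],"turn":0}]' 40
```

```text
clock: 2.9
position: [0.4399, 0.0776, 0.0527]
ee_rot: [0.002, 0.633, 0.775, 0.001]
contact_force: [0.5, 0.0, 1.2]
width: 0.0586
gripper_force: 0.0
clock: 3.3
position: [0.4392, 0.078, 0.0524]
ee_rot: [0.002, 0.632, 0.775, 0.001]
contact_force: [0.1, 1.2, 7.5]
width: 0.0318
gripper_force: 39.0
```

```bash
python3 -m inch '[{"claw":-1,"travel":[0,0,0.1],"turn":0},{"claw":-1,"travel":[0,0,0.3],"turn":0},{"claw":-1,"travel":[0,0,0.5],"turn":0},{"claw":-1,"travel":[0,0,0.55],"turn":0},{"claw":-1,"travel":[0,0,0.55],"turn":0}]'
python3 -c "
from h import *
im,c,s=wshot('w3');sd=imaging.get_image('side');a=cv2.resize(im,(400,300));b=cv2.resize(sd[200:320,260:420],(400,300));cv2.imwrite('pics/c3.png',np.hstack([a,b])[...,::-1])"
```

```text
clock: 3.8
position: [0.4389, 0.078, 0.1625]
ee_rot: [0.002, 0.632, 0.775, 0.002]
contact_force: [-0.8, -0.6, -1.6]
width: 0.0316
gripper_force: 40.4
```

View pics/c3.png

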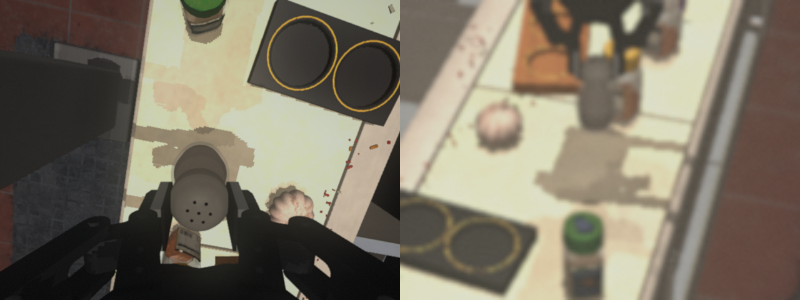

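The shaker is held upright at its waist with the holes at (320,342); the rest of the scene is unmoved. Next I'll work out its offset from the TCP.

```bash
python3 - <<'E'
from h import *
s=get_state();K,T=cam("wrist",s)
for n,uv,z in [("holes",(320,342),.2),("base",(320,257),.11),("near",(483,85),.018),("far",(588,120),.018)]:print(n,ray(K,T,uv,z).round(4))
print(s["position"])
E
```

```text
holes [0.4371 0.0799 0.2   ]
base [0.4372 0.0796 0.11  ]
near [0.5271 0.194  0.018 ]
far [0.6055 0.1867 0.018 ]
[0.43651416 0.07794295 0.15956452]
```

```bash
python3 -m inch '[{"claw":-1,"travel":[0.1,-0.1,0.2],"turn":0},{"claw":-1,"travel":[0.2,-0.3,0.2],"turn":0},{"claw":-1,"travel":[0.32,-0.5,0.2],"turn":0},{"claw":-1,"travel":[0.32,-0.7,0.2],"turn":0},{"claw":-1,"travel":[0.32,-0.7,0.2],"turn":0}]' >/dev/null
python3 -m inch '[{"claw":-1,"travel":[0.32,-0.71,0],"turn":0},{"claw":-1,"travel":[0.32,-0.71,0],"turn":0},{"claw":-1,"travel":[0.32,-0.71,0],"turn":0},{"claw":-1,"travel":[0.32,-0.71,0],"turn":0},{"claw":-1,"travel":[0.32,-0.71,0],"turn":0}]'
python3 -c "
from h import *
im,c,s=wshot('w4');print(s['position'])"
```

```text
clock: 4.9
position: [0.5649, -0.2042, 0.1976]
ee_rot: [-0.003, 0.633, 0.774, -0.0]
contact_force: [0.3, 0.3, -2.0]
width: 0.0317
gripper_force: 40.5
[ 0.56485148 -0.2042434   0.19762249]
```

View pics/w4.png

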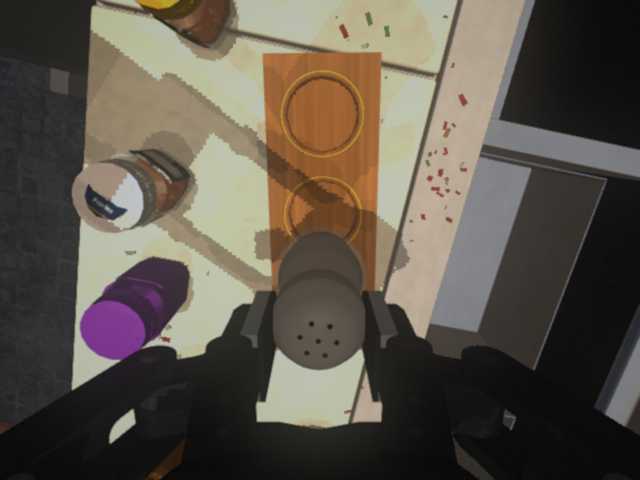

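The wrist view shows the left-well ring centred at (322,114), the middle ring with its top at row 176 and centred near (323,219), and the white lid at (110,196).

```bash
python3 - <<'E'
from h import *
s=get_state();K,T=cam("wrist",s);print(s["position"],s["ee_rot"])
for n,uv,z in [("L",(322.5,114),.018),("M",(323,219),.018),("holes",(319,342),.235),("base",(320,275),.147),("white",(110,196),.098),("purple",(114,331),.098)]:print(n,ray(K,T,uv,z).round(4))
E
```

```text
[ 0.56434272 -0.20291528  0.1981399 ] [-2.71553356e-03  6.32639397e-01  7.74441735e-01 -1.32752796e-04]
L [ 0.5513 -0.1252  0.018 ]
M [ 0.5687 -0.2074  0.018 ]
holes [ 0.5651 -0.2031  0.235 ]
base [ 0.567  -0.2114  0.147 ]
white [ 0.4303 -0.2036  0.098 ]
purple [ 0.4395 -0.2973  0.098 ]
```

```bash
python3 -m inch '[{"claw":-1,"travel":[0.01,-0.01,-0.2],"turn":0},{"claw":-1,"travel":[0.01,-0.01,-0.4],"turn":0},{"claw":-1,"travel":[0.01,-0.01,-0.58],"turn":0},{"claw":-1,"travel":[0.01,-0.01,-0.64],"turn":0},{"claw":-1,"travel":[0.01,-0.01,-0.69],"turn":0}]'
python3 -m inch '[{"claw":-1,"travel":[0,0,-0.01],"turn":0},{"claw":-1,"travel":[0,0,-0.01],"turn":0}]'
```

```text
clock: 5.45
position: [0.5666, -0.2043, 0.0621]
ee_rot: [-0.001, 0.632, 0.775, -0.0]
contact_force: [-13.5, 1.6, 57.5]
width: 0.0317
gripper_force: 46.6
clock: 5.65
position: [0.5683, -0.2057, 0.0626]
ee_rot: [0.001, 0.632, 0.775, 0.0]
contact_force: [-0.1, -0.4, -0.8]
width: 0.0321
gripper_force: 40.7
```

```bash
python3 -m inch '[{"claw":0.6,"travel":[0,0,0],"turn":0},{"claw":0.6,"travel":[0,0,0],"turn":0},{"claw":0.6,"travel":[0,0,0.2],"turn":0},{"claw":1,"travel":[0,0,0.45],"turn":0},{"claw":1,"travel":[0,0,0.7],"turn":0}]' 
python3 -c "
from h import *
im,c,s=wshot('w5');cv2.imwrite('pics/c5.png',im[50:450,150:550,::-1]);print(s['position'])"
python3 -m inch '[{"claw":1,"travel":[-0.27,0.75,0],"turn":0},{"claw":1,"travel":[-0.27,0.75,0],"turn":0},{"claw":1,"travel":[-0.27,0.75,0],"turn":0},{"claw":1,"travel":[-0.27,0.75,0],"turn":0},{"claw":1,"travel":[-0.27,0.75,0],"turn":0}]' >/dev/null
python3 -m inch '[{"claw":1,"travel":[-0.27,0.75,0],"turn":0},{"claw":1,"travel":[-0.27,0.75,0],"turn":0},{"claw":1,"travel":[-0.27,0.75,0],"turn":0},{"claw":1,"travel":[-0.27,0.75,0],"turn":0},{"claw":1,"travel":[-0.27,0.75,0],"turn":0}]' >/dev/null
python3 -m inch '[{"claw":1,"travel":[-0.23,0.6,0],"turn":0},{"claw":1,"travel":[-0.23,0.6,0],"turn":0},{"claw":1,"travel":[-0.23,0.6,0],"turn":0},{"claw":1,"travel":[-0.23,0.6,0],"turn":0}]'
python3 - <<'E'
from h import *
im,c,s=wshot('w6');print(s['position'])
for b in blobs(im,(45,90,20),(90,255,255),None,200): print(b,ray(*c,b[1],.099).round(4))
E
```

```text
clock: 6.15
position: [0.5675, -0.2058, 0.202]
ee_rot: [-0.0, 0.632, 0.775, 0.0]
contact_force: [2.0, 0.1, -0.1]
width: 0.0853
gripper_force: 0.0
[ 0.56748621 -0.20576502  0.20204369]
clock: 7.6
position: [0.4146, 0.2149, 0.2005]
ee_rot: [0.0, 0.632, 0.775, 0.001]
contact_force: [0.3, -0.4, 0.2]
width: 0.0855
gripper_force: 0.0
[0.41461593 0.21494613 0.20047297]
([289, 204, 46, 37, 484], [307.6, 214.6]) [0.4054 0.227  0.099 ]
([327, 219, 22, 26, 319], [338.4, 230.3]) [0.4269 0.2209 0.099 ]
([291, 231, 51, 33, 606], [311.6, 251.6]) [0.4128 0.2033 0.099 ]
```

View pics/c5.png

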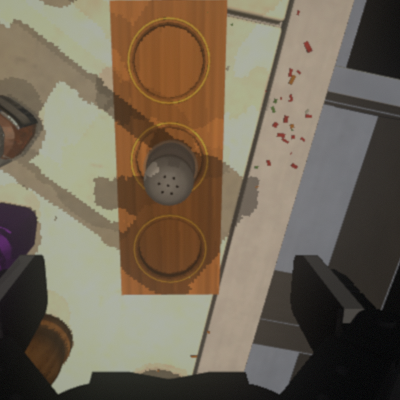

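The shaker stands in the middle well (crop (170,170), with the ring around it). The green lid's bounding box is centred at (319,234), which puts it directly under the TCP, so I'll descend.

```bash
python3 -m inch '[{"claw":1,"travel":[0,0.005,-0.2],"turn":0},{"claw":1,"travel":[0,0.005,-0.4],"turn":0},{"claw":1,"travel":[0,0.005,-0.6],"turn":0},{"claw":1,"travel":[0,0.005,-0.67],"turn":0},{"claw":-1,"travel":[0,0.005,-0.67],"turn":0}]' 40 >/dev/null
python3 -m inch '[{"claw":-1,"travel":[0,0,0],"turn":0},{"claw":-1,"travel":[0,0,0],"turn":0},{"claw":-1,"travel":[0,0,0],"turn":0},{"claw":-1,"travel":[0,0,0],"turn":0}]' 40
python3 -m inch '[{"claw":-1,"travel":[0,0,0.1],"turn":0},{"claw":-1,"travel":[0,0,0.3],"turn":0},{"claw":-1,"travel":[0,0,0.5],"turn":0},{"claw":-1,"travel":[0,0,0.7],"turn":0},{"claw":-1,"travel":[0,0,0.7],"turn":0}]'
```

```text
clock: 8.55
position: [0.4154, 0.215, 0.068]
ee_rot: [0.001, 0.632, 0.775, 0.002]
contact_force: [-0.3, -1.5, 5.5]
width: 0.0403
gripper_force: 40.6
clock: 9.05
position: [0.417, 0.2164, 0.2122]
ee_rot: [0.003, 0.632, 0.775, 0.005]
contact_force: [0.5, 0.5, -0.5]
width: 0.04
gripper_force: 41.0
```

```bash
python3 -m inch '[{"claw":-1,"travel":[0.35,-0.85,0],"turn":0},{"claw":-1,"travel":[0.35,-0.85,0],"turn":0},{"claw":-1,"travel":[0.35,-0.85,0],"turn":0},{"claw":-1,"travel":[0.35,-0.85,0],"turn":0},{"claw":-1,"travel":[0.35,-0.85,0],"turn":0}]' >/dev/null
python3 -m inch '[{"claw":-1,"travel":[0.33,-0.85,0],"turn":0},{"claw":-1,"travel":[0.33,-0.85,0],"turn":0},{"claw":-1,"travel":[0.33,-0.85,0],"turn":0},{"claw":-1,"travel":[0.33,-0.85,0],"turn":0},{"claw":-1,"travel":[0.33,-0.85,0],"turn":0}]'
python3 -c "
from h import *
im,c,s=wshot('w7');print(s['position'],s['ee_rot'])
for n,uv,z in [('x',(320,340),.239)]: print(ray(*c,uv,z))"
```

```text
clock: 10.05
position: [0.5508, -0.1282, 0.2051]
ee_rot: [0.0, 0.634, 0.774, -0.001]
contact_force: [-0.1, 0.4, -1.3]
width: 0.0398
gripper_force: 40.8
[ 0.55078857 -0.12822185  0.20507304] [ 2.84853577e-04  6.33697298e-01  7.73580852e-01 -5.64119008e-04]
[ 0.55187279 -0.12908112  0.239     ]
```

View pics/w7.png

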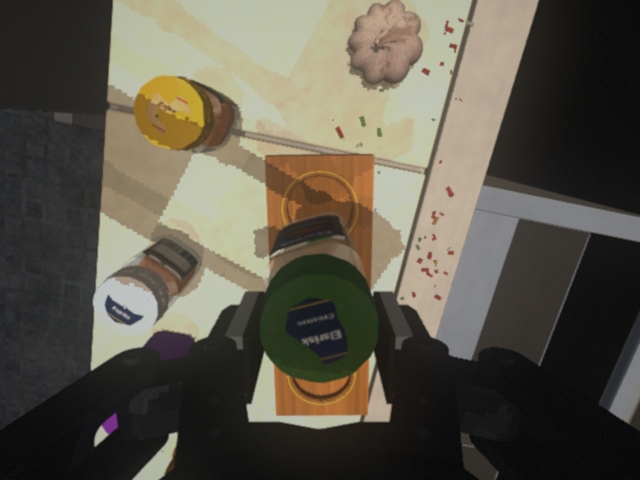

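```bash
python3 - <<'E'
from h import *
s=get_state();K,T=cam("wrist",s);print(s["position"],s["ee_rot"])
for n,uv,z in [("L",(320,212),.018),("lid",(319.5,319),.239),("yellow",(172,114),.1),("white",(126,304),.098),("boardend",(319,154),.018)]:print(n,ray(K,T,uv,z).round(4))
E
```

```text
[ 0.54946313 -0.12563614  0.20507557] [-1.18586913e-03  6.33238272e-01  7.73955990e-01 -1.00587474e-04]
L [ 0.5509 -0.1264  0.018 ]
lid [ 0.5489 -0.1192  0.239 ]
yellow [ 0.4471 -0.0694  0.1   ]
white [ 0.4285 -0.2017  0.098 ]
boardend [ 0.5404 -0.0792  0.018 ]
```

```bash
python3 -m inch '[{"claw":-1,"travel":[0.005,-0.015,-0.25],"turn":0},{"claw":-1,"travel":[0.005,-0.015,-0.48],"turn":0},{"claw":-1,"travel":[0.005,-0.015,-0.57],"turn":0},{"claw":-1,"travel":[0.005,-0.015,-0.6],"turn":0},{"claw":-1,"travel":[0.005,-0.015,-0.62],"turn":0}]'
python3 -m inch '[{"claw":-1,"travel":[0,0,-0.015],"turn":0},{"claw":-1,"travel":[0,0,-0.03],"turn":0},{"claw":-1,"travel":[0,0,-0.03],"turn":0}]'
```

```text
clock: 10.6
position: [0.5481, -0.1267, 0.0835]
ee_rot: [-0.002, 0.631, 0.776, -0.002]
contact_force: [-4.8, -0.6, 16.5]
width: 0.0395
gripper_force: 43.7
clock: 10.9
position: [0.5518, -0.1284, 0.0812]
ee_rot: [0.003, 0.631, 0.776, -0.0]
contact_force: [-3.1, -2.9, 18.0]
width: 0.04
gripper_force: 49.6
```

```bash
python3 -m inch '[{"claw":-1,"travel":[0,0,-0.01],"turn":0},{"claw":-1,"travel":[0,0,-0.01],"turn":0}]'
python3 -c "
from h import *
im,c,s=wshot('w8');sd=imaging.get_image('side');a=cv2.resize(im[150:450,160:480],(400,375));b=cv2.resize(sd[160:280,270:398],(400,375),interpolation=2);cv2.imwrite('pics/c8.png',np.hstack([a,b])[...,::-1])"
```

```text
clock: 11.1
position: [0.5525, -0.1294, 0.0806]
ee_rot: [0.004, 0.631, 0.776, -0.0]
contact_force: [-4.4, -3.8, 24.4]
width: 0.0393
gripper_force: 51.5
```

View pics/c8.png

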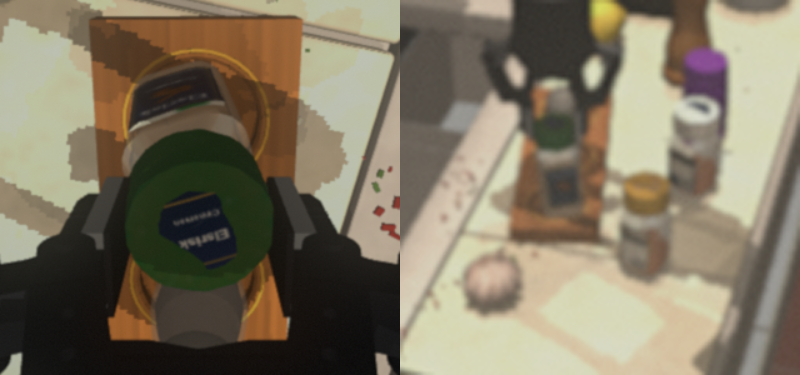

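The base is resting on the robot-side rim because the jar leans about 3° in the grip (the pads caught the lid edge). I'll lift 10 mm, shift about 8 mm in +x and lower again.

```bash
python3 -m inch '[{"claw":-1,"travel":[0,0,0.07],"turn":0},{"claw":-1,"travel":[0.04,0,0.07],"turn":0},{"claw":-1,"travel":[0.04,0,0.03],"turn":0},{"claw":-1,"travel":[0.04,0,0.01],"turn":0},{"claw":-1,"travel":[0.04,0,0],"turn":0}]'
python3 -c "
from h import *
im,c,s=wshot('w9');print(s['position'],s['contact_force']);a=cv2.resize(im[150:450,160:480],(480,450));cv2.imwrite('pics/c9.png',a[...,::-1])"
```

```text
clock: 11.7
position: [0.5596, -0.1279, 0.0775]
ee_rot: [0.001, 0.632, 0.775, 0.0]
contact_force: [-6.8, 1.2, 35.0]
width: 0.0397
gripper_force: 49.6
[ 0.55960793 -0.12791347  0.07746638] [-6.78906379  1.18545529 35.02959183]
```

View pics/c9.png

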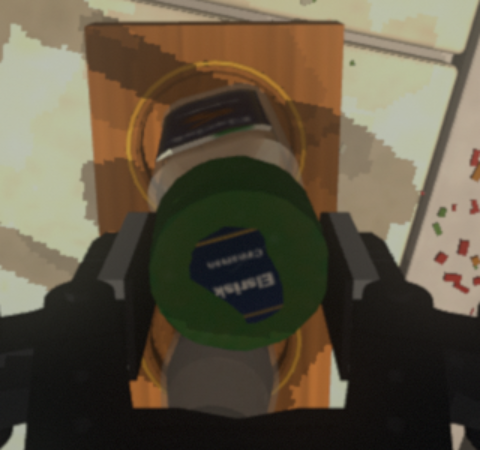

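The green jar's base is now centred in the ring (215,150) at floor height, so I'll release it and go to the yellow jar.

```bash
python3 -m inch '[{"claw":-1,"travel":[0,0,0.01],"turn":0},{"claw":0.4,"travel":[0,0,0.01],"turn":0},{"claw":0.4,"travel":[0,0,0.01],"turn":0},{"claw":0.4,"travel":[0,0,0.01],"turn":0},{"claw":0.6,"travel":[0,0,0.1],"turn":0}]' 
python3 -m inch '[{"claw":1,"travel":[0,0,0.25],"turn":0},{"claw":1,"travel":[0,0,0.48],"turn":0},{"claw":1,"travel":[-0.1,0.1,0.54],"turn":0},{"claw":1,"travel":[-0.3,0.2,0.54],"turn":0},{"claw":1,"travel":[-0.5,0.3,0.54],"turn":0}]' >/dev/null
python3 -m inch '[{"claw":1,"travel":[-0.07,0,0],"turn":0},{"claw":1,"travel":[-0.07,0,0],"turn":0},{"claw":1,"travel":[-0.07,0,0],"turn":0}]'
python3 - <<'E'
from h import *
im,c,s=wshot('w10');print(s['position'])
cv2.imwrite('pics/c10.png',cv2.resize(im,(480,360))[...,::-1])
for b in blobs(im,(18,130,100),(32,255,255),None,300): print(b,ray(*c,b[1],.1).round(4))
E
```

```text
clock: 12.25
position: [0.5562, -0.1271, 0.0914]
ee_rot: [-0.004, 0.632, 0.775, -0.001]
contact_force: [-0.3, -1.2, 0.7]
width: 0.068
gripper_force: 0.0
clock: 13.05
position: [0.446, -0.0687, 0.2025]
ee_rot: [0.001, 0.633, 0.775, 0.0]
contact_force: [-0.2, -0.3, 0.7]
width: 0.0854
gripper_force: 0.0
[ 0.44596671 -0.06870568  0.20252864]
([286, 208, 65, 63, 2612], [318.6, 239.8]) [ 0.4472 -0.0719  0.1   ]
```

View pics/c10.png

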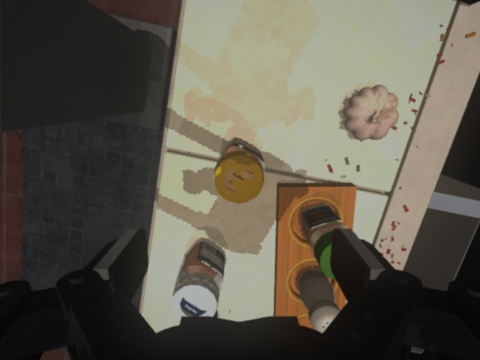

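```bash
python3 -m inch '[{"claw":1,"travel":[0.005,-0.01,-0.25],"turn":0},{"claw":1,"travel":[0.005,-0.01,-0.48],"turn":0},{"claw":1,"travel":[0.005,-0.01,-0.66],"turn":0},{"claw":1,"travel":[0.005,-0.01,-0.73],"turn":0},{"claw":-1,"travel":[0.005,-0.01,-0.73],"turn":0}]' 40 >/dev/null
python3 -m inch '[{"claw":-1,"travel":[0,0,0],"turn":0},{"claw":-1,"travel":[0,0,0],"turn":0},{"claw":-1,"travel":[0,0,0],"turn":0},{"claw":-1,"travel":[0,0,0],"turn":0}]' 40
python3 -m inch '[{"claw":-1,"travel":[0,0,0.1],"turn":0},{"claw":-1,"travel":[0,0,0.3],"turn":0},{"claw":-1,"travel":[0,0,0.5],"turn":0},{"claw":-1,"travel":[0,0,0.7],"turn":0},{"claw":-1,"travel":[0,0,0.7],"turn":0}]'
```

```text
clock: 14.0
position: [0.447, -0.0706, 0.0576]
ee_rot: [0.002, 0.632, 0.775, 0.001]
contact_force: [0.7, -1.3, 3.4]
width: 0.0439
gripper_force: 39.5
clock: 14.5
position: [0.4493, -0.0711, 0.2021]
ee_rot: [0.006, 0.632, 0.775, 0.002]
contact_force: [0.9, -0.3, -1.3]
width: 0.0442
gripper_force: 39.8
```

```bash
python3 -m inch '[{"claw":-1,"travel":[0.345,-0.535,0],"turn":0},{"claw":-1,"travel":[0.345,-0.535,0],"turn":0},{"claw":-1,"travel":[0.345,-0.535,0],"turn":0},{"claw":-1,"travel":[0.345,-0.535,0],"turn":0}]' >/dev/null
python3 -m inch '[{"claw":-1,"travel":[0.345,-0.535,0],"turn":0},{"claw":-1,"travel":[0.345,-0.535,0],"turn":0},{"claw":-1,"travel":[0.345,-0.535,0],"turn":0},{"claw":-1,"travel":[0.345,-0.535,0],"turn":0},{"claw":-1,"travel":[0.345,-0.535,0],"turn":0}]'
python3 -c "
from h import *
im,c,s=wshot('w11');print(s['position'],s['ee_rot']);cv2.imwrite('pics/c11.png',im[120:440,130:530,::-1])"
```

```text
clock: 15.4
position: [0.5826, -0.2831, 0.1949]
ee_rot: [-0.002, 0.633, 0.775, 0.0]
contact_force: [-0.2, 1.0, -1.3]
width: 0.0438
gripper_force: 39.5
[ 0.58255947 -0.28307245  0.19494905] [-1.92469614e-03  6.32548684e-01  7.74518197e-01  1.43594939e-04]
```

View pics/c11.png

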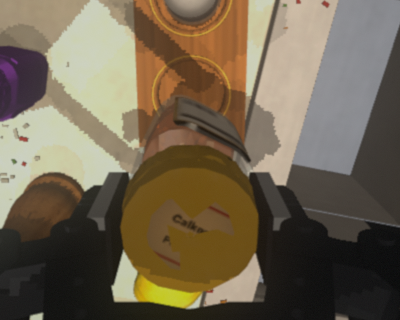

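```bash
python3 - <<'E'
from h import *
s=get_state();K,T=cam("wrist",s);print(s["position"],s["ee_rot"])
for n,uv,z in [("R",(321,215),.018),("lid",(320,344),.24),("base",(328,268),.14)]:print(n,ray(K,T,uv,z).round(4))
E
```

```text
[ 0.5824184  -0.28250195  0.19541555] [-1.68227187e-03  6.32279284e-01  7.74738699e-01  1.59862875e-04]
R [ 0.5847 -0.2836  0.018 ]
lid [ 0.5827 -0.2791  0.24  ]
base [ 0.589  -0.2877  0.14  ]
```

```bash
python3 -m inch '[{"claw":-1,"travel":[-0.015,0,-0.25],"turn":0},{"claw":-1,"travel":[-0.015,0,-0.48],"turn":0},{"claw":-1,"travel":[-0.015,0,-0.57],"turn":0},{"claw":-1,"travel":[-0.015,0,-0.6],"turn":0},{"claw":-1,"travel":[-0.015,0,-0.62],"turn":0}]'
python3 -m inch '[{"claw":-1,"travel":[0,0,-0.015],"turn":0},{"claw":-1,"travel":[0,0,-0.03],"turn":0},{"claw":-1,"travel":[0,0,-0.03],"turn":0}]'
```

```text
clock: 15.95
position: [0.5782, -0.2824, 0.0743]
ee_rot: [-0.002, 0.632, 0.775, -0.001]
contact_force: [-5.9, 0.6, 20.6]
width: 0.0442
gripper_force: 49.0
clock: 16.25
position: [0.5796, -0.2851, 0.0737]
ee_rot: [0.002, 0.631, 0.775, -0.002]
contact_force: [-8.1, 0.7, 24.7]
width: 0.0441
gripper_force: 52.7
```

```bash
python3 -c "
from h import *
im,c,s=wshot('w12');print(s['position'],s['contact_force']);a=cv2.resize(im[100:440,150:490],(500,500));cv2.imwrite('pics/c12.png',a[...,::-1])"
```

```text
[ 0.57962082 -0.2851185   0.07374124] [-8.12131224  0.73466406 24.71746419]
```

View pics/c12.png

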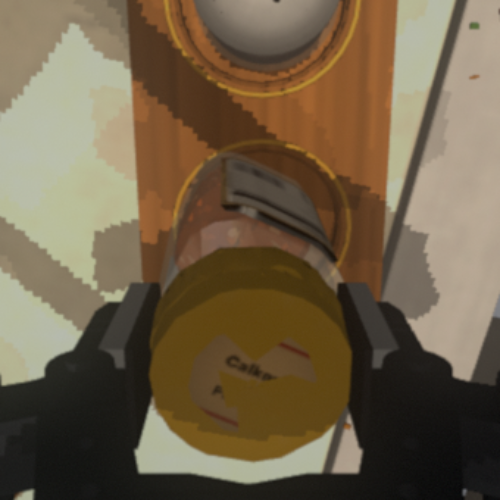

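The yellow jar's base is up against the ring's left (robot-side) edge at crop x≈178, with the ring spanning 175–350. I'll lift 6 mm, shift in +x and lower. That was the 14th picture, so from here I'll check by numbers only.

```bash
python3 -m inch '[{"claw":-1,"travel":[0,0,0.06],"turn":0},{"claw":-1,"travel":[0.025,0.005,0.06],"turn":0},{"claw":-1,"travel":[0.025,0.005,0.03],"turn":0},{"claw":-1,"travel":[0.025,0.005,0.015],"turn":0},{"claw":-1,"travel":[0.025,0.005,0],"turn":0}]'
python3 -m inch '[{"claw":-1,"travel":[0,0,0],"turn":0},{"claw":-1,"travel":[0,0,0],"turn":0}]'
```

```text
clock: 16.8
position: [0.586, -0.2826, 0.068]
ee_rot: [0.0, 0.632, 0.775, 0.0]
contact_force: [-4.1, 3.7, 26.7]
width: 0.044
gripper_force: 46.0
clock: 17.0
position: [0.5859, -0.2826, 0.0682]
ee_rot: [0.0, 0.632, 0.775, 0.0]
contact_force: [-2.7, 2.5, 12.9]
width: 0.0441
gripper_force: 43.2
```

The TCP is at 0.068, floor height, so the yellow jar is seated. I'll release it and go to the white jar.

```bash
python3 -m inch '[{"claw":0.4,"travel":[0,0,0],"turn":0},{"claw":0.4,"travel":[0,0,0],"turn":0},{"claw":0.4,"travel":[0,0,0],"turn":0},{"claw":0.5,"travel":[0,0,0.1],"turn":0},{"claw":0.6,"travel":[0,0,0.3],"turn":0}]' 
python3 -m inch '[{"claw":1,"travel":[0,0,0.2],"turn":0},{"claw":1,"travel":[0,0,0.37],"turn":0},{"claw":1,"travel":[-0.2,0.1,0.37],"turn":0},{"claw":1,"travel":[-0.4,0.2,0.37],"turn":0},{"claw":1,"travel":[-0.4,0.2,0.37],"turn":0}]' >/dev/null
python3 -m inch '[{"claw":1,"travel":[-0.385,0.205,0],"turn":0},{"claw":1,"travel":[-0.385,0.205,0],"turn":0},{"claw":1,"travel":[-0.385,0.205,0],"turn":0},{"claw":1,"travel":[-0.385,0.205,0],"turn":0}]'
python3 - <<'E'
from h import *
im,c,s=wshot('w13');print(s['position'])
for b in blobs(im,(0,0,190),(180,45,255),(250,170,400,300),100): print(b,ray(*c,b[1],.098).round(4))
for n,lo,hi,z in [("green",(45,90,20),(90,255,255),.109),("yellow",(18,130,100),(32,255,255),.11)]:
    for b in blobs(im,lo,hi,None,300): print(n,b,ray(*c,b[1],z).round(4))
g=cv2.cvtColor(im,cv2.COLOR_RGB2HSV);print(g[200:290:10,270:370:10,1]);print(g[200:290:10,270:370:10,2])
E
```

```text
clock: 17.5
position: [0.583, -0.2815, 0.1225]
ee_rot: [-0.005, 0.632, 0.775, -0.001]
contact_force: [0.9, -0.5, -0.1]
width: 0.0687
gripper_force: 0.0
clock: 18.4
position: [0.4287, -0.2021, 0.2005]
ee_rot: [0.001, 0.632, 0.775, 0.0]
contact_force: [0.7, -0.6, 0.8]
width: 0.0853
gripper_force: 0.0
[ 0.42868043 -0.20211867  0.2004896 ]
([342, 170, 58, 59, 2098], [376.7, 190.7]) [ 0.4593 -0.1665  0.098 ]
([250, 177, 45, 53, 1555], [270.0, 203.6]) [ 0.3946 -0.1881  0.098 ]
([284, 209, 38, 28, 356], [302.2, 219.6]) [ 0.4167 -0.1943  0.098 ]
([261, 255, 22, 15, 183], [272.5, 261.4]) [ 0.4028 -0.226   0.098 ]
([365, 272, 35, 28, 546], [387.5, 289.3]) [ 0.4823 -0.2299  0.098 ]
([250, 283, 16, 17, 183], [256.3, 293.3]) [ 0.396  -0.2505  0.098 ]
green ([515, 122, 69, 69, 2594], [548.0, 155.9]) [ 0.552  -0.1249  0.109 ]
yellow ([445, 111, 56, 82, 332], [462.5, 158.0]) [ 0.5024 -0.1362  0.11  ]
yellow ([438, 210, 77, 73, 406], [468.9, 239.3]) [ 0.5208 -0.1831  0.11  ]
[[ 38  39  37 108  86  90  71  41  65  46]
 [ 43  38  55  49  30  56  52  68  62  65]
 [ 38  33  10   6   3  43  58  58  47  65]
 [ 65  60   9  25  56  59  58  59  52  66]
 [ 64  62  56  22  22  56  56  57  57  69]
 [ 63  65  60  87  17  17  25  59  62  71]
 [ 37  27  62  60  57  19  58  59  70  72]
 [ 65  65  65  63  59  59  57  70  68  70]
 [ 66  52  65  68  66  64  65  70  67  67]]
[[202 202 202 106 142 133 111  80 126 203]
 [201 202 115 104 202 128 112 105 128 145]
 [201 202 153 202 190 167 153 155 152 145]
 [146 148 194  93 163 160 158 156 108 162]
 [152 145 160  59  58 158 159 156 151 163]
 [145 150 154  85  59  60  90 156 156 165]
 [201 196 156 153 144  55 158 156 165 167]
 [148 164 161 138 150 150 152 160 164 164]
 [159 146 141 135 135 136 133 161 161 155]]
```

```bash
python3 - <<'E'
from h import *
im=np.load('pics/w13.npy');c=cam('wrist',get_state())
g=cv2.medianBlur(cv2.cvtColor(im,cv2.COLOR_RGB2GRAY)[150:330,220:420],5)
r=cv2.HoughCircles(g,cv2.HOUGH_GRADIENT,1,10,param1=80,param2=12,minRadius=29,maxRadius=38)
for x,y,q in r[0][:5]:print(x+220,y+150,q,ray(*c,(x+220,y+150),.098).round(4))
E
```

```text
316.5 226.5 33.0 [ 0.4276 -0.1975  0.098 ]
316.5 240.5 33.0 [ 0.4295 -0.2067  0.098 ]
326.5 212.5 29.7 [ 0.4321 -0.1872  0.098 ]
```

```bash
python3 -m inch '[{"claw":1,"travel":[0,-0.01,-0.25],"turn":0},{"claw":1,"travel":[0,-0.01,-0.48],"turn":0},{"claw":1,"travel":[0,-0.01,-0.66],"turn":0},{"claw":1,"travel":[0,-0.01,-0.72],"turn":0},{"claw":-1,"travel":[0,-0.01,-0.72],"turn":0}]' 40 >/dev/null
python3 -m inch '[{"claw":-1,"travel":[0,0,0],"turn":0},{"claw":-1,"travel":[0,0,0],"turn":0},{"claw":-1,"travel":[0,0,0],"turn":0},{"claw":-1,"travel":[0,0,0],"turn":0}]' 40
python3 -m inch '[{"claw":-1,"travel":[0,0,0.1],"turn":0},{"claw":-1,"travel":[0,0,0.3],"turn":0},{"claw":-1,"travel":[0,0,0.5],"turn":0},{"claw":-1,"travel":[0,0,0.7],"turn":0},{"claw":-1,"travel":[0,0,0.7],"turn":0}]'
python3 - <<'E'
from h import *
im,c,s=wshot('w14');print(s['position'])
g=cv2.medianBlur(cv2.cvtColor(im,cv2.COLOR_RGB2GRAY)[250:430,220:420],5)
r=cv2.HoughCircles(g,cv2.HOUGH_GRADIENT,1,10,param1=80,param2=12,minRadius=50,maxRadius=75)
for x,y,q in r[0][:5]:print(x+220,y+250,q,ray(*c,(x+220,y+250),.238).round(4))
E
```

```text
clock: 19.35
position: [0.4297, -0.2048, 0.0576]
ee_rot: [0.002, 0.632, 0.775, 0.0]
contact_force: [-0.5, -1.0, 3.3]
width: 0.0457
gripper_force: 39.0
clock: 19.85
position: [0.432, -0.2061, 0.2024]
ee_rot: [0.007, 0.632, 0.775, 0.001]
contact_force: [0.4, -0.5, -0.2]
width: 0.0457
gripper_force: 39.1
[ 0.43199555 -0.20609215  0.20235339]
318.5 336.5 74.4 [ 0.4318 -0.2047  0.238 ]
320.5 355.5 72.2 [ 0.4338 -0.2114  0.238 ]
331.5 346.5 58.9 [ 0.4366 -0.2074  0.238 ]
318.5 325.5 66.6 [ 0.431  -0.2008  0.238 ]
306.5 317.5 73.3 [ 0.4266 -0.1988  0.238 ]
```

```bash
python3 -m inch '[{"claw":-1,"travel":[0.3,0.65,0],"turn":0},{"claw":-1,"travel":[0.3,0.65,0],"turn":0},{"claw":-1,"travel":[0.3,0.65,0],"turn":0},{"claw":-1,"travel":[0.3,0.65,0],"turn":0}]' >/dev/null
python3 -m inch '[{"claw":-1,"travel":[0.3,0.65,0],"turn":0},{"claw":-1,"travel":[0.3,0.65,0],"turn":0},{"claw":-1,"travel":[0.3,0.65,0],"turn":0},{"claw":-1,"travel":[0.3,0.65,0],"turn":0}]' >/dev/null
python3 -m inch '[{"claw":-1,"travel":[0.305,0.65,0],"turn":0},{"claw":-1,"travel":[0.305,0.65,0],"turn":0},{"claw":-1,"travel":[0.305,0.65,0],"turn":0},{"claw":-1,"travel":[0.305,0.65,0],"turn":0},{"claw":-1,"travel":[0.305,0.65,0],"turn":0}]'
python3 - <<'E'
from h import *
im,c,s=wshot('w15');print(s['position'])
g=cv2.cvtColor(im,cv2.COLOR_RGB2HSV);m=cv2.inRange(g,(18,100,100),(35,255,255));yy,xx=np.nonzero(m)
W=np.array([ray(*c,p,.018)[:2] for p in zip(xx,yy)])
for ctr in [(.5306,.1955),(.608,.187)]:
    d=np.hypot(*(W-ctr).T);k=(d<.042)&(d>.026);P=W[k]
    A=np.c_[2*P,np.ones(len(P))];x=np.linalg.lstsq(A,(P**2).sum(1),rcond=None)[0];print(k.sum(),x[:2].round(4),np.sqrt(x[2]+x[0]**2+x[1]**2),P.min(0),P.max(0))
E
```

```text
clock: 21.2
position: [0.6087, 0.1851, 0.1947]
ee_rot: [-0.001, 0.632, 0.775, -0.002]
contact_force: [-0.6, 0.0, -1.4]
width: 0.0457
gripper_force: 39.2
[0.60872792 0.18506891 0.19468636]
638 [0.532  0.1934] 0.03797103135486295 [0.49267771 0.15561775] [0.57089607 0.23222488]
486 [0.6105 0.1838] 0.03937454447803015 [0.56669081 0.15864135] [0.6484668  0.22415107]
```

```bash
python3 -m inch '[{"claw":-1,"travel":[0.005,0,-0.25],"turn":0},{"claw":-1,"travel":[0.005,0,-0.48],"turn":0},{"claw":-1,"travel":[0.005,0,-0.57],"turn":0},{"claw":-1,"travel":[0.005,0,-0.6],"turn":0},{"claw":-1,"travel":[0.005,0,-0.62],"turn":0}]'
python3 -m inch '[{"claw":-1,"travel":[0,0,-0.015],"turn":0},{"claw":-1,"travel":[0,0,-0.03],"turn":0},{"claw":-1,"travel":[0,0,-0.03],"turn":0}]'
```

```text
clock: 21.75
position: [0.6105, 0.1844, 0.0725]
ee_rot: [0.0, 0.633, 0.774, -0.0]
contact_force: [0.6, -0.2, 0.6]
width: 0.0452
gripper_force: 39.2
clock: 22.05
position: [0.6116, 0.186, 0.0676]
ee_rot: [0.001, 0.632, 0.775, 0.001]
contact_force: [0.7, 0.2, -0.7]
width: 0.0458
gripper_force: 39.2
```

```bash
python3 -m inch '[{"claw":0.4,"travel":[0,0,0],"turn":0},{"claw":0.4,"travel":[0,0,0],"turn":0},{"claw":0.4,"travel":[0,0,0],"turn":0},{"claw":0.5,"travel":[0,0,0.1],"turn":0},{"claw":0.6,"travel":[0,0,0.3],"turn":0}]' 
python3 -m inch '[{"claw":1,"travel":[0,0,0.2],"turn":0},{"claw":1,"travel":[0,0,0.4],"turn":0},{"claw":1,"travel":[-0.05,-0.1,0.6],"turn":0},{"claw":1,"travel":[-0.1,-0.3,0.7],"turn":0},{"claw":1,"travel":[-0.1,-0.3,0.7],"turn":0}]' >/dev/null
python3 - <<'E'
from h import *
im,c,s=wshot('w16');print(s['position'])
g=cv2.medianBlur(cv2.cvtColor(im,cv2.COLOR_RGB2GRAY),5)
p=np.linalg.inv(c[1])@np.array([.610,.186,.108,1]);uv=(c[0]@p[:3])/p[2];print(uv)
u=uv[:2].astype(int);r=cv2.HoughCircles(g[u[1]-70:u[1]+70,u[0]-70:u[0]+70],cv2.HOUGH_GRADIENT,1,10,param1=80,param2=12,minRadius=22,maxRadius=36)
for x,y,q in r[0][:3]:print(x+u[0]-70,y+u[1]-70,q,ray(*c,(x+u[0]-70,y+u[1]-70),.108).round(4))
E
```

```text
clock: 22.55
position: [0.6079, 0.1855, 0.1236]
ee_rot: [-0.003, 0.632, 0.775, -0.003]
contact_force: [1.1, -0.2, 0.2]
width: 0.068
gripper_force: 0.0
[0.59145785 0.12249387 0.27110468]
[357.33522757 139.19542535   1.        ]
359.5 141.5 31.0 [0.612  0.1847 0.108 ]
344.5 139.5 35.4 [0.6005 0.1839 0.108 ]
349.5 129.5 34.3 [0.6027 0.1917 0.108 ]
```

```bash
python3 -m inch '[{"claw":1,"travel":[-0.19,-0.88,0],"turn":0},{"claw":1,"travel":[-0.19,-0.88,0],"turn":0},{"claw":1,"travel":[-0.19,-0.88,0],"turn":0},{"claw":1,"travel":[-0.19,-0.88,0],"turn":0},{"claw":1,"travel":[-0.19,-0.88,0],"turn":0}]' >/dev/null
python3 -m inch '[{"claw":1,"travel":[-0.19,-0.88,0],"turn":0},{"claw":1,"travel":[-0.19,-0.88,0],"turn":0},{"claw":1,"travel":[-0.19,-0.88,0],"turn":0},{"claw":1,"travel":[-0.19,-0.88,0],"turn":0},{"claw":1,"travel":[-0.19,-0.88,0],"turn":0}]' >/dev/null
python3 -m inch '[{"claw":1,"travel":[-0.19,-0.88,0],"turn":0},{"claw":1,"travel":[-0.19,-0.88,0],"turn":0},{"claw":1,"travel":[-0.19,-0.88,0],"turn":0},{"claw":1,"travel":[-0.19,-0.88,0],"turn":0},{"claw":1,"travel":[-0.19,-0.88,0],"turn":0}]'
python3 - <<'E'
from h import *
im,c,s=wshot('w17');print(s['position'])
for z in (.145,):
    for b in blobs(im,(4,90,40),(22,255,255),(180,120,460,340),200): print(b,ray(*c,b[1],z).round(4))
g=cv2.medianBlur(cv2.cvtColor(im,cv2.COLOR_RGB2GRAY)[150:330,220:420],5)
r=cv2.HoughCircles(g,cv2.HOUGH_GRADIENT,1,10,param1=80,param2=12,minRadius=28,maxRadius=45)
for x,y,q in r[0][:5]:print(x+220,y+150,q,ray(*c,(x+220,y+150),.145).round(4))
h=cv2.cvtColor(im,cv2.COLOR_RGB2HSV);m=cv2.inRange(h,(0,0,120),(180,60,255))[200:300,270:370]
n,l,st,ce=cv2.connectedComponentsWithStats(m);print([(st[i,4],ce[i]+[270,200],ray(*c,ce[i]+[270,200],.168).round(4)) for i in range(1,n) if st[i,4]>15])
E
```

```text
clock: 24.6
position: [0.477, -0.4043, 0.2646]
ee_rot: [-0.001, 0.633, 0.774, -0.0]
contact_force: [-0.2, 0.9, -0.6]
width: 0.0852
gripper_force: 0.0
[ 0.47697118 -0.40427149  0.26461917]
([406, 120, 54, 27, 1416], [432.5, 132.7]) [ 0.5371 -0.3266  0.145 ]
([284, 177, 71, 92, 4715], [320.4, 223.0]) [ 0.4776 -0.3999  0.145 ]
322.5 204.5 28.6 [ 0.4764 -0.387   0.145 ]
317.5 234.5 33.8 [ 0.4773 -0.4083  0.145 ]
314.5 261.5 43.3 [ 0.4791 -0.428   0.145 ]
290.5 184.5 42.2 [ 0.4527 -0.3779  0.145 ]
323.5 271.5 28.8 [ 0.4868 -0.434   0.145 ]
[(np.int32(438), array([280.34246575, 208.94977169]), array([ 0.4502, -0.391 ,  0.168 ])), (np.int32(56), array([366.03571429, 203.17857143]), array([ 0.5019, -0.3768,  0.168 ])), (np.int32(110), array([317.71818182, 245.33636364]), array([ 0.4778, -0.4095,  0.168 ])), (np.int32(25), array([284.48, 247.32]), array([ 0.4571, -0.4151,  0.168 ])), (np.int32(357), array([275.66386555, 286.33053221]), array([ 0.4561, -0.4425,  0.168 ])), (np.int32(379), array([357.09234828, 291.7176781 ]), array([ 0.5096, -0.4356,  0.168 ]))]
```

```bash
python3 -m inch '[{"claw":1,"travel":[0,-0.025,-0.2],"turn":0},{"claw":1,"travel":[0,-0.025,-0.4],"turn":0},{"claw":1,"travel":[0,-0.025,-0.57],"turn":0},{"claw":1,"travel":[0,-0.025,-0.63],"turn":0},{"claw":-1,"travel":[0,-0.025,-0.63],"turn":0}]' 60 >/dev/null
python3 -m inch '[{"claw":-1,"travel":[0,0,0],"turn":0},{"claw":-1,"travel":[0,0,0],"turn":0},{"claw":-1,"travel":[0,0,0],"turn":0},{"claw":-1,"travel":[0,0,0],"turn":0}]' 60
python3 -m inch '[{"claw":-1,"travel":[0,0,0.1],"turn":0},{"claw":-1,"travel":[0,0,0.3],"turn":0},{"claw":-1,"travel":[0,0,0.5],"turn":0},{"claw":-1,"travel":[0,0,0.65],"turn":0},{"claw":-1,"travel":[0,0,0.65],"turn":0}]'
python3 - <<'E'
from h import *
im,c,s=wshot('w18');print(s['position'],s['ee_rot'])
z=s['position'][2]-.1415
for b in blobs(im,(4,90,40),(22,255,255),(180,150,460,440),300): print(b,ray(*c,b[1],z+.145).round(4))
g=cv2.medianBlur(cv2.cvtColor(im,cv2.COLOR_RGB2GRAY),5)[250:450,220:420]
h=cv2.cvtColor(im,cv2.COLOR_RGB2HSV);m=cv2.inRange(h,(0,0,120),(180,60,255))[290:430,260:380]
n,l,st,ce=cv2.connectedComponentsWithStats(m);print([(st[i,4],ce[i]+[260,290],ray(*c,ce[i]+[260,290],z+.168).round(4)) for i in range(1,n) if st[i,4]>40])
E
```

```text
clock: 25.55
position: [0.479, -0.4092, 0.145]
ee_rot: [0.005, 0.632, 0.775, -0.0]
contact_force: [0.3, 1.7, 20.0]
width: 0.0122
gripper_force: 10.4
clock: 26.05
position: [0.4784, -0.409, 0.2764]
ee_rot: [0.006, 0.632, 0.775, -0.001]
contact_force: [0.7, -0.4, -2.2]
width: 0.0075
gripper_force: 60.9
[ 0.47835033 -0.4090282   0.27643032] [ 5.64159162e-03  6.32481993e-01  7.74554240e-01 -6.56395972e-04]
([261, 190, 116, 128, 9444], [318.5, 253.9]) [ 0.4748 -0.3899  0.2799]
([308, 335, 22, 16, 317], [318.5, 343.0]) [ 0.4825 -0.4278  0.2799]
[]
```

The grip closed to 8 mm, so the head slipped out. I'll check where the mill is by numbers.

```bash
python3 - <<'E'
from h import *
s0=np.load('pics/side0.npy');sd=imaging.get_image('side');tp=imaging.get_image('top')
for n,i,b in (("s0",s0,(345,120,390,200)),("s1",sd,(300,60,420,230))):
    print(n,blobs(i,(4,90,30),(20,255,255),b,60))
K,T=cam("top")
for b in blobs(tp,(5,80,30),(22,255,255),(470,190,560,290),60):print("top",b,ray(K,T,b[1],.1).round(3))
def art(im,x0,y0,x1,y1,s):
    h=cv2.cvtColor(im,cv2.COLOR_RGB2HSV)
    for y in range(y0,y1,s):
        print(y,''.join('o' if 4<=p[0]<=22 and p[1]>90 and p[2]>30 else '#' if p[2]<60 else 'p' if 135<p[0]<160 and p[1]>80 else '.' if p[2]>190 else 'g' if p[1]<60 else '-' for p in h[y,x0:x1:s]))
art(np.load('pics/w18.npy'),180,140,460,440,7)
print();art(s0,340,120,400,210,2);print();art(sd,320,90,410,210,2)
E
```

```text
s0 [([376, 141, 14, 6, 60], [383.2, 143.5]), ([355, 143, 16, 44, 410], [362.0, 161.3])]
s1 [([395, 60, 7, 14, 70], [398.3, 65.6]), ([356, 98, 18, 59, 612], [364.9, 132.1]), ([376, 141, 17, 6, 69], [384.2, 143.5]), ([317, 167, 15, 14, 136], [323.4, 174.4]), ([306, 188, 32, 42, 566], [323.3, 210.7])]
top ([512, 212, 48, 39, 1247], [536.7, 232.9]) [ 0.483 -0.442  0.1  ]
140 ##ggg.............---...................
147 ###gg-.............---..................
154 ##gg---........g..g---..................
161 g##g---g............---.................
168 g#ggg---............---g................
175 g#gg..--g.....g......---................
182 gggg..g--.............---...............
189 ##gg...---........-------g..............
196 gggg....--g......oooooo---..............
203 ggg.....---.....oooooooo---.............
210 ggg......---...oooooooooo---............
217 ggg.......--gg-ooooooooooo---...........
224 #gg.......g----ooooooooooo----..........
231 #gg........----ooooooooooo----...----...
238 #gg.........--oooooooooooo----..---oo--g
245 ggg.........---ooooooooooo----.-o-.....-
252 ggg...
[... 5076 characters left out ...]

182 gggggg........gg----g-pppppg..g-gg.....gggggg
184 gggggg..........g---gg-----g...gggg....gggggg
186 gggggg..........ggggg------g.....ggg...gggggg
188 g.g--g---.........ggg------g......ggg.ggggggg
190 ..gg--ooog.........-g------g......ggggggggggg
192 gggg--ooog..........g------g.......gggggggggg
194 ggggo-ooog..........gg-----g.........gggggggg
196 ggg---ooo...........g-g----g........ggggggggg
198 --gg-oooo...........g------g.....ggg-gggggggg
200 g---oooo-...........g-----gg.ggg----ggggggggg
202 g--goooo-...........g-----gggg------ggggggggg
204 ---goooo-...........gg----gg--------ggggggggg
206 ---goooo-...........ggggggg--------ggggggggg-
208 --g-oooo-...............gg.gg------ggggggggg-
```

```bash
python3 - <<'E'
from h import *
def vert(K,T,uv,y):
    d=T[:3,:3]@np.linalg.inv(K)@np.array([uv[0],uv[1],1.]);o=T[:3,3];return (o+d*(y-o[1])/d[1]).round(4)
K,T=cam("side")
print("before foot",vert(K,T,(361,186),-.405+.027),"head top",vert(K,T,(363,143),-.405))
print("now foot",vert(K,T,(365,156),-.409+.027),"widest foot",vert(K,T,(364,149),-.409+.0),"head shoulder",vert(K,T,(365,111),-.409),"waist",vert(K,T,(365,129),-.409+.02))
# wrist: foot front edge row ~192, width 22px steps; head lower edge 
c=cam("wrist",get_state())
for n,uv in (("foot",(320,192)),("head L",(262,285)),("head R",(378,285))):
    d=c[1][:3,:3]@np.linalg.inv(c[0])@np.array([*uv,1.]);o=c[1][:3,3];print(n,[(z,(o+d*(z-o[2])/d[2]).round(4).tolist()) for z in (.08,.1,.22,.24)])
E
```

```text
before foot [ 0.4771 -0.378   0.0091] head top [ 0.4811 -0.405   0.1622]
now foot [ 0.468  -0.382   0.1276] widest foot [ 0.4778 -0.409   0.1379] head shoulder [ 0.4792 -0.409   0.2748] waist [ 0.4729 -0.389   0.2224]
foot [(0.08, [0.474, -0.3908, 0.08]), (0.1, [0.4734, -0.388, 0.1]), (0.22, [0.4697, -0.3711, 0.22]), (0.24, [0.4691, -0.3683, 0.24])]
head L [(0.08, [0.4398, -0.4834, 0.08]), (0.1, [0.4412, -0.4752, 0.1]), (0.22, [0.4494, -0.4262, 0.22]), (0.24, [0.4508, -0.418, 0.24])]
head R [(0.08, [0.542, -0.4625, 0.08]), (0.1, [0.5374, -0.4555, 0.1]), (0.22, [0.5101, -0.4137, 0.22]), (0.24, [0.5056, -0.4068, 0.24])]
```

The mill is lifted, hanging upright and on-axis in the gripper: its foot is about 0.12 m up, in agreement across the side and wrist views. I'll carry it gently and clear of the jars, checking for slip on the way.

```bash
python3 -m inch '[{"claw":-1,"travel":[0,0.05,0.08],"turn":0},{"claw":-1,"travel":[0,0.16,0.15],"turn":0},{"claw":-1,"travel":[0,0.3,0.15],"turn":0},{"claw":-1,"travel":[0,0.45,0.15],"turn":0},{"claw":-1,"travel":[0,0.6,0.15],"turn":0}]' 
python3 -m inch '[{"claw":-1,"travel":[-0.05,0.16,0],"turn":0},{"claw":-1,"travel":[-0.1,0.32,0],"turn":0},{"claw":-1,"travel":[-0.1,0.48,0],"turn":0},{"claw":-1,"travel":[-0.1,0.64,0],"turn":0},{"claw":-1,"travel":[-0.1,0.8,0],"turn":0}]'
python3 - <<'E'
from h import *
im,c,s=wshot('w19');print(s['position'],s['width'])
for i in ('w18','w19'):
    print(i,blobs(np.load(f'pics/{i}.npy'),(4,90,40),(22,255,255),(250,150,390,330),300))
E
```

```text
clock: 26.7
position: [0.4759, -0.2844, 0.2996]
ee_rot: [-0.001, 0.632, 0.775, 0.0]
contact_force: [0.2, -0.2, -1.3]
width: 0.0077
gripper_force: 62.0
clock: 27.2
position: [0.4552, -0.1243, 0.2998]
ee_rot: [-0.001, 0.632, 0.775, 0.0]
contact_force: [0.4, 0.2, -2.1]
width: 0.0074
gripper_force: 62.0
[ 0.45524808 -0.12433625  0.29976807] 0.0073600261751004415
w18 [([261, 190, 116, 128, 9444], [318.5, 253.9])]
w19 [([261, 173, 129, 157, 13129], [334.1, 249.7])]
```

```bash
python3 -m inch '[{"claw":-1,"travel":[0,0.16,0],"turn":0},{"claw":-1,"travel":[0,0.32,0],"turn":0},{"claw":-1,"travel":[0,0.48,0],"turn":0},{"claw":-1,"travel":[0,0.64,0],"turn":0},{"claw":-1,"travel":[0,0.8,0],"turn":0}]' >/dev/null
python3 -m inch '[{"claw":-1,"travel":[0.05,0.16,0],"turn":0},{"claw":-1,"travel":[0.1,0.32,0],"turn":0},{"claw":-1,"travel":[0.18,0.48,0],"turn":0},{"claw":-1,"travel":[0.27,0.64,0],"turn":0},{"claw":-1,"travel":[0.36,0.8,0],"turn":0}]' >/dev/null
python3 -m inch '[{"claw":-1,"travel":[0.01,0.005,0],"turn":0},{"claw":-1,"travel":[0.01,0.005,0],"turn":0},{"claw":-1,"travel":[0.01,0.005,0],"turn":0}]'
python3 - <<'E'
from h import *
im,c,s=wshot('w20');print(s['position'],s['width'])
print(blobs(im,(4,90,40),(22,255,255),(250,150,390,330),300))
h=cv2.cvtColor(im,cv2.COLOR_RGB2HSV)
# mill silhouette: per-row extents and axis positions at assumed heights (foot at lift .15)
m=cv2.inRange(h,(4,90,40),(17,255,255))
for r in range(180,300,10):
    x=np.nonzero(m[r,230:410])[0]+230
    if len(x):print(r,x.min(),x.max(),(x.min()+x.max())/2)
m=cv2.inRange(h,(20,100,100),(35,255,255));yy,xx=np.nonzero(m);W=np.array([ray(*c,p,.018)[:2] for p in zip(xx,yy)])
for ctr in [(.531,.195),(.609,.186)]:
    d=np.hypot(*(W-ctr).T);k=(d<.042)&(d>.029);P=W[k]
    A=np.c_[2*P,np.ones(len(P))];x=np.linalg.lstsq(A,(P**2).sum(1),rcond=None)[0];print(k.sum(),x[:2].round(4),np.sqrt(x[2]+x[0]**2+x[1]**2).round(4),P.min(0).round(3),P.max(0).round(3))
E
```

```text
clock: 28.55
position: [0.5293, 0.1934, 0.2999]
ee_rot: [-0.0, 0.632, 0.775, -0.001]
contact_force: [-0.8, -0.0, -1.5]
width: 0.0075
gripper_force: 64.9
[0.5293256  0.19343731 0.29992305] 0.007548394003843086
[([261, 157, 124, 159, 10254], [319.2, 248.3]), ([370, 196, 20, 36, 375], [379.6, 212.5])]
180 389 397 393.0
190 304 358 331.0
200 289 399 344.0
210 282 390 336.0
220 278 381 329.5
230 278 377 327.5
240 278 368 323.0
250 277 360 318.5
260 272 365 318.5
270 267 370 318.5
280 263 394 328.5
290 261 375 318.0
163 [0.5319 0.1933] 0.0379 [0.493 0.179] [0.571 0.232]
243 [0.6112 0.1851] 0.0381 [0.568 0.146] [0.65  0.223]
```

```bash
python3 -m inch '[{"claw":-1,"travel":[0.005,0,-0.15],"turn":0},{"claw":-1,"travel":[0.005,0,-0.3],"turn":0},{"claw":-1,"travel":[0.005,0,-0.45],"turn":0},{"claw":-1,"travel":[0.005,0,-0.54],"turn":0},{"claw":-1,"travel":[0.005,0,-0.58],"turn":0}]'
python3 -m inch '[{"claw":-1,"travel":[0,0,-0.01],"turn":0},{"claw":-1,"travel":[0,0,-0.02],"turn":0}]'
python3 -m inch '[{"claw":-1,"travel":[0,0,-0.01],"turn":0},{"claw":-1,"travel":[0,0,-0.02],"turn":0}]'
```

```text
clock: 29.1
position: [0.5297, 0.1925, 0.1827]
ee_rot: [-0.001, 0.633, 0.774, -0.002]
contact_force: [-0.2, 0.8, -2.0]
width: 0.0074
gripper_force: 64.8
clock: 29.3
position: [0.5323, 0.1937, 0.1815]
ee_rot: [0.001, 0.633, 0.774, 0.001]
contact_force: [0.4, 0.8, -2.6]
width: 0.0076
gripper_force: 64.8
clock: 29.5
position: [0.5322, 0.194, 0.1774]
ee_rot: [0.001, 0.632, 0.775, 0.001]
contact_force: [0.6, -0.4, -2.4]
width: 0.0073
gripper_force: 64.8
```

```bash
for i in 1; do python3 -m inch '[{"claw":-1,"travel":[0,0,-0.01],"turn":0},{"claw":-1,"travel":[0,0,-0.02],"turn":0}]'
python3 -m inch '[{"claw":-1,"travel":[0,0,-0.01],"turn":0},{"claw":-1,"travel":[0,0,-0.02],"turn":0}]'; done
python3 - <<'E'
from h import *
sd=imaging.get_image('side');print(blobs(sd,(4,90,30),(20,255,255),(240,150,340,330),60))
K,T=cam("side")
for z in (0.01,.02,.03):
    p=np.linalg.inv(T)@np.array([.531,.195+.029,z,1]);u=K@p[:3]/p[2];print(z,u)
E
```

```text
clock: 29.7
position: [0.5318, 0.194, 0.1726]
ee_rot: [0.0, 0.632, 0.775, 0.0]
contact_force: [1.0, -0.0, -2.3]
width: 0.0076
gripper_force: 64.8
clock: 29.9
position: [0.5316, 0.194, 0.1682]
ee_rot: [0.0, 0.632, 0.775, -0.0]
contact_force: [0.5, -0.0, -1.2]
width: 0.0072
gripper_force: 64.8
[([317, 169, 14, 12, 132], [323.3, 174.6]), ([308, 188, 9, 30, 127], [311.7, 202.4]), ([306, 189, 32, 48, 559], [326.5, 218.3]), ([279, 251, 25, 52, 836], [290.8, 278.5]), ([264, 281, 10, 14, 105], [268.2, 287.0])]
0.01 [289.40841637 306.53884483   1.        ]
0.02 [289.16860009 303.91199929   1.        ]
0.03 [288.92639017 301.25893485   1.        ]
```

```bash
python3 -m inch '[{"claw":-1,"travel":[0,0,-0.01],"turn":0},{"claw":-1,"travel":[0,0,-0.02],"turn":0}]'
python3 -m inch '[{"claw":-1,"travel":[0,0,-0.01],"turn":0},{"claw":-1,"travel":[0,0,-0.02],"turn":0}]'
```

```text
clock: 30.15
position: [0.5317, 0.194, 0.1643]
ee_rot: [0.0, 0.632, 0.775, 0.0]
contact_force: [-0.7, -0.8, -2.7]
width: 0.0077
gripper_force: 64.8
clock: 30.35
position: [0.5316, 0.1939, 0.1602]
ee_rot: [0.0, 0.632, 0.775, 0.0]
contact_force: [-0.0, -0.1, -3.0]
width: 0.0076
gripper_force: 64.8
```

```bash
python3 -m inch '[{"claw":-1,"travel":[0,0,-0.01],"turn":0},{"claw":-1,"travel":[0,0,-0.02],"turn":0}]'
python3 -m inch '[{"claw":-1,"travel":[0,0,-0.005],"turn":0},{"claw":-1,"travel":[0,0,-0.01],"turn":0}]'
```

```text
clock: 30.55
position: [0.5316, 0.1939, 0.1562]
ee_rot: [0.0, 0.632, 0.775, 0.0]
contact_force: [0.5, -0.5, -2.4]
width: 0.0074
gripper_force: 64.8
clock: 30.75
position: [0.5324, 0.1939, 0.1557]
ee_rot: [0.001, 0.632, 0.775, 0.001]
contact_force: [-1.3, -1.1, 7.9]
width: 0.0078
gripper_force: 67.7
```

The mill touched down at TCP 0.1557, exactly floor height, inside the well with no rim contact. I'll open slowly.

```bash
python3 -m inch '[{"claw":-0.7,"travel":[0,0,0],"turn":0},{"claw":-0.6,"travel":[0,0,0],"turn":0}]' 20
python3 -m inch '[{"claw":-0.3,"travel":[0,0,0],"turn":0},{"claw":-0.1,"travel":[0,0,0],"turn":0},{"claw":0.1,"travel":[0,0,0],"turn":0},{"claw":0.3,"travel":[0,0,0],"turn":0}]'
python3 -m inch '[{"claw":0.5,"travel":[0,0,0],"turn":0},{"claw":0.7,"travel":[0,0,0],"turn":0},{"claw":1,"travel":[0,0,0],"turn":0},{"claw":1,"travel":[0,0,0],"turn":0}]'
python3 - <<'E'
from h import *
sd=imaging.get_image('side');print(blobs(sd,(4,90,30),(20,255,255),(240,150,340,330),100))
E
```

```text
clock: 30.95
position: [0.5324, 0.194, 0.1555]
ee_rot: [0.001, 0.632, 0.775, 0.001]
contact_force: [-0.9, -1.3, 5.5]
width: 0.0174
gripper_force: 2.4
clock: 31.35
position: [0.5312, 0.1939, 0.1538]
ee_rot: [-0.0, 0.632, 0.775, -0.0]
contact_force: [0.4, -0.1, 0.2]
width: 0.0555
gripper_force: 0.0
clock: 31.75
position: [0.5316, 0.1939, 0.1544]
ee_rot: [0.0, 0.632, 0.775, 0.0]
contact_force: [-0.2, 1.0, -0.4]
width: 0.085
gripper_force: 0.0
[([317, 169, 14, 12, 134], [323.4, 174.5]), ([308, 188, 9, 30, 120], [311.7, 201.8]), ([318, 189, 20, 48, 458], [329.7, 215.1]), ([278, 254, 29, 54, 852], [292.1, 282.0]), ([264, 280, 10, 15, 104], [268.3, 287.2])]
```

```bash
python3 -m inch '[{"claw":1,"travel":[0,0,0.1],"turn":0},{"claw":1,"travel":[0,0,0.3],"turn":0},{"claw":1,"travel":[0,0,0.5],"turn":0},{"claw":1,"travel":[0,0,0.7],"turn":0},{"claw":1,"travel":[0,0,0.7],"turn":0}]'
python3 -m inch '[{"claw":1,"travel":[-0.2,-0.1,0],"turn":0},{"claw":1,"travel":[-0.4,-0.3,0],"turn":0},{"claw":1,"travel":[-0.6,-0.5,0],"turn":0},{"claw":1,"travel":[-0.8,-0.7,0],"turn":0},{"claw":1,"travel":[-0.8,-0.7,0],"turn":0}]'
python3 -m inch '[{"claw":1,"travel":[0,-0.8,0],"turn":0},{"claw":1,"travel":[0,-0.8,0],"turn":0},{"claw":1,"travel":[0,-0.8,0],"turn":0},{"claw":1,"travel":[0,-0.8,0],"turn":0},{"claw":1,"travel":[0,-0.8,0],"turn":0}]' >/dev/null
python3 -m inch '[{"claw":1,"travel":[-0.3,-0.8,0],"turn":0},{"claw":1,"travel":[-0.3,-0.8,0],"turn":0},{"claw":1,"travel":[-0.3,-0.8,0],"turn":0},{"claw":1,"travel":[-0.3,-0.8,0],"turn":0},{"claw":1,"travel":[-0.3,-0.8,0],"turn":0}]'
python3 - <<'E'
from h import *
im=imaging.get_image("top");K,T=cam("top");sd=imaging.get_image("side");t0=np.load("pics/top0.npy")
np.save("pics/topF.npy",im);np.save("pics/sideF.npy",sd)
for n,lo,hi,box,z in [("green",(50,80,20),(90,255,255),(340,160,420,240),.109),("yellow",(23,120,120),(32,255,255),(420,150,500,240),.11),("mill",(5,80,30),(20,255,255),(190,160,270,255),.15)]:
    for b in blobs(im,lo,hi,box,80): print(n,b,ray(K,T,b[1],z).round(4))
g=cv2.medianBlur(cv2.cvtColor(im,cv2.COLOR_RGB2GRAY),3)
for n,xyz in [("green",(.552,-.126,.109)),("shaker",(.567,-.205,.098)),("yellow",(.585,-.284,.11)),("white",(.611,.185,.108)),("millhead",(.5315,.194,.155))]:
    p=np.linalg.inv(T)@np.array([*xyz,1]);u=(K@p[:3]/p[2])[:2].astype(int)
    r=cv2.HoughCircles(cv2.resize(g[u[1]-20:u[1]+20,u[0]-20:u[0]+20],None,fx=4,fy=4,interpolation=2),cv2.HOUGH_GRADIENT,1,8,param1=80,param2=12,minRadius=34,maxRadius=56)
    print(n,u,[] if r is None else [(q[2]/4,ray(K,T,(q[0]/4+u[0]-20,q[1]/4+u[1]-20),xyz[2]).round(4)) for q in r[0][:2]])
for n,b in (("tomato",(115,230,165,280)),("garlic",(295,180,335,225))):
    print(n,np.abs(im[b[1]:b[3],b[0]:b[2]].astype(int)-t0[b[1]:b[3],b[0]:b[2]]).mean())
E
```

```text
clock: 32.3
position: [0.5346, 0.1947, 0.3009]
ee_rot: [0.004, 0.632, 0.775, 0.005]
contact_force: [-0.0, 0.6, 1.0]
width: 0.0857
gripper_force: 0.0
clock: 32.8
position: [0.3676, 0.0521, 0.2937]
ee_rot: [-0.0, 0.633, 0.774, -0.001]
contact_force: [0.6, 0.1, 0.2]
width: 0.0853
gripper_force: 0.0
clock: 33.8
position: [0.3115, -0.2666, 0.2939]
ee_rot: [-0.0, 0.633, 0.774, 0.0]
contact_force: [-0.7, 1.1, -0.4]
width: 0.0853
gripper_force: 0.0
green ([371, 194, 15, 21, 99], [376.2, 205.8]) [ 0.5453 -0.1124  0.109 ]
yellow ([444, 177, 23, 21, 298], [455.5, 186.4]) [ 0.5819 -0.2769  0.11  ]
mill ([226, 181, 18, 18, 83], [235.2, 192.4]) [0.5697 0.1667 0.15  ]
mill ([209, 202, 39, 36, 888], [228.0, 220.2]) [0.5155 0.1807 0.15  ]
green [382 202] [(np.float32(9.625), array([ 0.55  , -0.1237,  0.109 ])), (np.float32(11.925), array([ 0.546 , -0.1194,  0.109 ]))]
shaker [419 195] [(np.float32(10.625), array([ 0.5529, -0.1883,  0.098 ])), (np.float32(12.35), array([ 0.555, -0.192,  0.098]))]
yellow [458 184] [(np.float32(10.675), array([ 0.5819, -0.2787,  0.11  ])), (np.float32(10.9), array([ 0.5778, -0.2779,  0.11  ]))]
white [229 177] [(np.float32(11.3), array([0.6088, 0.1864, 0.108 ])), (np.float32(13.85), array([0.604 , 0.1813, 0.108 ]))]
millhead [220 211] [(np.float32(10.475), array([0.5693, 0.1727, 0.155 ]))]
tomato 2.1548
garlic 1.4277777777777778
```

```bash
python3 - <<'E'
from h import *
im=np.load("pics/topF.npy");sd=np.load("pics/sideF.npy");K,T=cam("top")
P=lambda n,x:(lambda p:(cam(n)[0]@p[:3]/p[2])[:2].round(0))(np.linalg.inv(cam(n)[1])@np.array([*x,1]))
print("knob",P("top",(.5315,.194,.168)),"foot",P("top",(.5315,.194,.01)),"shk top",P("top",(.567,-.205,.1)),"base",P("top",(.567,-.205,.01)))
print("side: mill foot/top",P("side",(.5315,.194,.01)),P("side",(.5315,.194,.18)))
def art(im,x0,y0,x1,y1,s):
    h=cv2.cvtColor(im,cv2.COLOR_RGB2HSV)
    for y in range(y0,y1,s): print(y,''.join('G' if 45<=p[0]<=90 and p[1]>80 else 'Y' if 23<=p[0]<35 and p[1]>110 and p[2]>110 else 'o' if 4<=p[0]<23 and p[1]>80 and p[2]>30 else '#' if p[2]<70 else '.' if p[2]>190 else 'g' if p[1]<60 else '-' for p in h[y,x0:x1:s]))
art(im,205,160,262,244,2);print();art(im,360,170,475,236,2);print();art(sd,250,245,320,315,2)
E
```

```text
knob [219. 210.] foot [234. 223.] shk top [420. 195.] base [410. 204.]
side: mill foot/top [293. 298.] [289. 250.]
160 .............................
162 .............................
164 .............................
166 .............................
168 .......g#ggg.................
170 .......#g......g#g###ggggg...
172 .......#.........Yoggggggggg.
174 ......g......-g..g#gYggggggg.
176 ......g......--..ggg#Ygggg#g.
178 .....gg.....gggg..ggg#Yggg#gg
180 ggggggg.....-g-...-ggg#Ygg#..
182 ......g....gg--..ggog##Ygg#..
184 ......g...g---...g--#-##Yg#..
186 g.....g-........ggog#o##og#..
188 ......#Ygg.....gg--##o##og-..
190 ......gY#gggggggoog#o###og-..
192 ......gY##-oogooo-#oo###Yg-..
194 .....ggoo#g-ooooog#o##gYgg...
196 .....gggo#ggg-ooo##-##gYgg...
198 .....gggo-#g##gooo-##gYgg#...
200 .....ggggYo#g######ggo-gg#...
202 .....gggggoY#ggggg#gY-ggg#...
204 .....-ooooogYYo--oY-ggggg#...
206 ....ooooooooog-gggggggggg#...
208 ...ooooooooooo##gYogggggg#...
210 ..goooooooooooogg##Yggggg-...
212 ..ooo...ooooooooo-g#Ygggg-...
214 ..ooo...-oooooooooo##Yggg-...
216 ..ooooggoooooooooooo#oogg-...
[... 3223 characters left out ...]
..g-oooooog.........
281 ..gggg--ooo-ggggggooooooog.........
283 .ggggg-ooooo-o-gg-ooooooo-g........
285 ggoggggooooo-goggooooooooog........
287 go-gggg-oooo-g-ogooooooooo-g.......
289 -o#gggg-oooo-g-o-ooooooooooggggg...
291 -o#gggg-oooogg-oooooooooooooggggg..
293 goggggg-oo-gggoo-oooooooooo--gggg..
295 googggg-o-gggoo-ooooooooooooo-ggg..
297 ggoo-gggggg---o-ooooooooooooo-ggg..
299 #ggoooo-----ggogooooooooooo-o-gg...
301 ####ggggggggggo-goooooooooo-oggg...
303 ggg####ggggggggo--ooooooooo-ggg....
305 g..gggg###ggggg-o--ooooooooggg.....
307 g.....gggg###ggggo-o---oo-gggg.....
309 .........ggggg###gggggggggggg......
311 .............gggg#ggggggggggg......
313 .g..............gggggggggggg.......
```

All five items stand in their wells. The mill's knob and foot are where an upright mill in the near well should appear, and the tomato and garlic are unchanged.

```bash
python3 -c "
from rig import ticket;print(ticket.sign_off())"
```

```text
the job is handed in; nothing more can be done
None
```

The job is handed in at about 34 s of the 115 s limit: by the last camera and height readings all five items stand upright in their wells, and the tomato and garlic are unmoved.

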